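Lock the height of a glassblower's pipe rest

ROBOT

A 7-joint arm with a two-finger parallel gripper is mounted at the origin on the work surface. World frame = base frame: x ahead of the robot, y to its left, z up, the work surface at z = 0. Lengths are in mm, angles in rad, forces in N, time in s.
With the tool pointing down it reaches from about 425 to 875 mm from the base axis. Payload 8.4 kg.
Tool frame: the origin (TCP) lies on the centre line of the jaws, within the pads' length; the fingertips stand ctrl.tips_ahead ahead of it and the grasp point (between the pads) lies 8 mm behind it (ctrl.tips_ahead is the distance from the TCP to the fingertips, in mm); x points along the fingers, y is the direction in which the jaws open and shut, and the axes are right-handed (so a half turn about x gives the same grasp; the last joint's range is limited). The gripper opens to 87 mm and grips with 3 to 60 N. Pads are 19 mm wide; open, the fingers measure 117 mm over their backs; the gripper's body (75 mm by 190 mm) begins 51 mm behind the grasp point.
Start: joints at [-1.414, 0.333, 0.04, 1.465, -0.013, 1.343, -0.059], TCP at [164.465, 628.82, 233.546] pointing down, gripper open.
Joint ranges: [-2.58, 2.58], [-0.38, 2.09], [-1.3, 1.39], [0.25, 2.4], [-1.5, 4.64], [0.08, 2.09], [-2.65, 2.65]. Speed limits (rad/s): [2.22, 2.22, 2.79, 2.79, 3.14, 3.14, 3.14].

INTERFACE

Orientations are given as a rotation vector (axis times angle).
In Python, from rig import telemetry, vision, ctrl gives the robot as it stands.
- The arm moves only by the tool play_rows, never from a script. Its argument "targets" is a list of rows, each an object with "linear": the shift along the tool's x, y, z in cm, a list of three; "rot": the turn, a rotation vector about the tool's x, y, z in rad, a list of three; "fingers": the closure in counts, from 0 (fully open) to 255 (shut). A call has exactly 8 rows; each row shifts and turns the commanded pose from where the row before left it, along the tool's axes as they then stand; what a row does not reach is not made up. A row lasts 1/10 s, in which the tool goes at most 50 mm and 8.59 degrees, less where a joint would pass 70% of its speed; a pose out of reach is approached as far as the arm can. A call with a gripper value outside its range is refused whole. The fingers move at their own pace and stop on an object; "grip_force" is the grip in N (left out, the last holds). Time passes only in rows, so rows that do not move let the fingers close, or fill a call up. It gives the time, the measured TCP pose, the force and the opening at its end, in the units of the state.
- telemetry.observe(): the state, without advancing time (a new reading comes with each control period).
- vision.camera(name): name is "scene" or "top" or "wrist"; returns (picture, depth): 480x640x3 uint8, blue, green, red; 480x640 float32, mm along the optical axis (not along the pixel's ray), 0 where there is no reading.
- vision.get_calibration(name): a dict with "K" (3x3 intrinsics, pixels), "rvec" (rotation vector, rad) and "tvec" (3), from world to camera coordinates, as OpenCV has them. Camera axes: x right, y down, z forward; pixel columns grow to the right and rows downward; lengths in mm; the calibration is good to about 2 mm. A picture is of the moment at which its call begins: read the wrist's pose just before it. get_calibration takes no time and is no camera call; for the wrist camera it gives the pose at the moment of the call.
- ctrl.hand_in(): hands the job in, once; it reports no verdict.
Trained networks look in the newest picture that a camera, given by its name, has taken for a name from the list of things; names that differ only in an ending like _2 or _b are one class to them, and where a whole thing is asked for, a point or a joint stands for the part that bears it (a point fixed in the world has none). Each returns a list of dicts, best first, with "confidence" (0 to 1); they miss things now and then, are a little off and sometimes report something else, mostly with a low value. They report only what shows in the picture. A call takes as long as a camera call.
- vision.spot_in(target, camera): "rect" ([centre column, centre row, width, height] as shares, 0 to 1, of the picture: columns of its width, rows of its height, round what is visible of it).
- vision.landmark_of(target, camera): "xy" ([column, row] as shares, 0 to 1, of the picture: columns of its width, rows of its height: a listed point, or the origin of a listed thing).
The state is a dict: "t": time; "q": joint angles; "dq": joint speeds; "tau": joint torques, N m; "ee_pos": TCP position; "tool_rot": TCP orientation; "wrist_force": force on the tool from outside, world axes, zero at the start; "torque": the same for the moment, N m; "finger_gap": finger opening in mm.
Only numpy, scipy, OpenCV 4.12 (cv2) and the standard library are available. Lean on these libraries where they do the work, as an engineer would, in place of code of your own. Each camera call takes 0.05 s, during which the arm holds its last target. There are 200 camera calls.

TASK

The height nut of the green pipe rest must be locked. Slide the loose open-ended spanner fully onto the square brass nut so that its handle lies on the ledge beside the yellow stop pin, let go of it, and then swing the red lever of the jam nut clockwise (seen from above) until it comes up firm: the spanner must keep the brass nut from turning with it. Do not force the lever once it is tight, leave the spanner on the nut, and do not disturb the other things on the bench.

Things in the scene. Friction and masses are not known exactly. Their poses are not given: they have to be found in the camera images.
- nut_centre (a point): Centre of the square brass lower nut, on the stem axis, 56 mm above the bench. Nut 26 mm across flats, 50 to 71 mm above the bench, on a dark round flange (60 mm across, top at 50 mm, turns with it). Its x and y axes are square to the flats; y points along the base bar to the ledge, within 2 degrees; z is up.
- nut_edge (a point): Point on the rim of the lower nut's flange, 30 mm from the stem axis along the nut's x, 50 mm above the bench. The nut turns on the stem at 0.1 N m and is dragged round by the jam nut unless held; a few degrees of play until the spanner bears on the pin do no harm, 17 degrees is too much.
- rest: Fixed green pipe rest; origin on the bench under the stem axis, y along its base bar (90 mm wide, 12 mm high, y -60 to +225 mm), z up. A green ledge (84 mm wide in x, 30 mm long, top 50 mm above the bench, level with the flange) is centred at y = 195 mm. The roller fork over the stem is 50 mm wide, up to 152 mm high.
- stop: Yellow upright pin, 14 mm diameter, 34 mm high, on the ledge; origin at its foot, 32 mm to +x and 195 mm along +y of the stem axis in the rest's axes. The handle of a spanner lying square on the nut along +y passes 8 to 20 mm from the pin and is driven against it when the jam nut is tightened clockwise.
- lever_grip (a point): Middle (115 mm above the bench) of the upright red grip at the end of the jam nut's lever: 18 mm diameter, 110 mm from the stem axis, free from 88 to 135 mm above the bench, with a 22 mm ball on top up to 157 mm. x points outward along the lever. The steel lever arm (10 mm thick) lies 83 mm above the bench.
- spanner_grip (a point): Where to take the loose steel spanner: mid-width and mid-thickness of its handle, 105 mm behind the jaw's centre, near its centre of mass. x points along the spanner to the open jaw. Handle 22 mm wide, 12 mm thick, reaching 130 mm further back to a blue end. The spanner lies flat and weighs about 0.24 kg.
- spanner_jaw (a point): Centre of the spanner's jaw, 6 mm above its underside. The jaw opens to +x, 28 mm wide between prongs that reach 21 mm ahead of this point with rounded tips; the throat's flat back lies 15 mm behind it, so when fully seated this point is about 2 mm from the nut's centre. The head is 48 mm wide.
- spanner: The loose spanner; origin under the jaw's centre, x to the open jaw.
- jam_nut: Steel hexagon jam nut (30 mm across flats, 73 to 89 mm above the bench) with its lever; origin on the stem axis at bench height, x along the lever. It swings clockwise at 2 to 8 N push at the grip, stays where left, and comes up firm after 0.8 to 1.4 rad more. Tight when 12 N no longer moves it; over 25 N overloads the pin.
- paddle: Bystander: wooden paddle, 100 by 60 mm blade and 110 mm handle, lying flat; origin under the blade.
- jacks: Bystander: long dark steel tweezers lying flat, 230 mm long.
- tumbler: Bystander: green glass, 68 mm across, 90 mm high.
- coolant: Bystander: red bottle, 72 mm across, 190 mm high.
- frit_bowl: Bystander: white bowl, 100 mm across, 45 mm high.
- wood_block: Bystander: round wooden shaping block, 76 mm across, 60 mm high.
- spare_ring: Bystander: brass ring, 44 mm across, 12 mm high.

How it is judged (in metres and radians):
On the way, in this order (a step that is already met when the one before it is completed fails the run):
1. the spanner is fully on the lower nut, its handle lying on the ledge beside the pin, and let go (horizontal distance between spanner_jaw and nut_centre below 0.007 m and height (world z) of spanner_jaw between 0.052 and 0.061 m and angle between spanner's own z axis and vertical below 0.08 rad and y of spanner_grip in the frame of rest above 0.09 m and contact force between the fingers and spanner below 0.3 N), for 0.2 s.
2. the jam nut is tightened against the held nut (x of lever_grip in the frame of nut_centre below 0.0528 m and horizontal distance between spanner_jaw and nut_centre below 0.009 m), for 0.2 s.
At the end, for the whole second after the job is handed in: Jam lever within 0.08 rad of its firm end (1.15 rad clockwise of the lower nut's x axis); lower nut's rim point moved under 9 mm (0.3 rad); spanner flat on flange and ledge, handle out over the ledge, jaw centre within 9 mm of the nut's centre; all released and at rest (all of step 2 and y of lever_grip in the frame of nut_centre below 0 m and distance of nut_edge from where it was at the start of the episode below 0.009 m and height (world z) of spanner_jaw between 0.052 and 0.061 m and angle between spanner's own z axis and vertical below 0.08 rad and y of spanner_grip in the frame of rest above 0.09 m and linear speed of spanner below 0.02 m/s and angular speed of jam_nut below 0.1 rad/s); the robot touches nothing.
It fails at once if the lower nut turns more than about 0.3 rad (rim point moved over 9 mm) (distance of nut_edge from where it was at the start of the episode above 0.009 m).
It fails at once if the stop pin is overloaded (over 16 N, about 25 N at the lever's grip) (contact force between spanner and stop above 16 N).
It fails at once if a bystander is moved more than 30 mm (distance of any of paddle, jacks, tumbler, coolant, frit_bowl, wood_block, spare_ring from where it was at the start of the episode above 0.03 m).
It also fails if it takes over 72 s, if anything falls off the work surface, if the arm or the gripper's body presses on something with over 40 N, if the wrist force passes 120 N, or if a joint passes its speed limit or range.

## Working session

There is one attempt and no reset: what is moved stays moved. The work goes in short steps, Python scripts to look and compute and a tool call to move; the robot and the scene stay as the last step left them, time stands still between calls to the robot, and variables do not carry over. Pictures are saved under pics/ and viewed, about 8 in all and at most 12, crops included, and the job is handed in when it is done.

Besides the shell and the picture viewer there is one more tool, called after ">>>" as name(argument=value, ...), one argument or row to a line, values as JSON. play_rows: Moves the arm, as the interface text tells. Its arguments: {"type":"object","properties":{"targets":{"type":"array","items":{"type":"object","properties":{"linear":{"type":"array","items":{"type":"number"}},"rot":{"type":"array","items":{"type":"number"}},"fingers":{"type":"number"}}}},"grip_force":{"type":"number"}},"required":["targets"]}

```bash
mkdir -p pics; ls
cat > h.py <<'E'
import numpy as np, cv2
from scipy.spatial.transform import Rotation as R
from rig import telemetry, vision, ctrl
def px2w(cam,u,v,z,cal=None):
    c=cal or vision.get_calibration(cam); K=np.array(c["K"],float)
    Rm=cv2.Rodrigues(np.array(c["rvec"],float))[0]; t=np.array(c["tvec"],float).ravel()
    o=-Rm.T@t; d=Rm.T@np.linalg.solve(K,np.array([u,v,1.]))
    return o+d*(z-o[2])/d[2]
def w2px(cam,p,cal=None):
    c=cal or vision.get_calibration(cam)
    return cv2.projectPoints(np.array([p],float),np.array(c["rvec"],float),np.array(c["tvec"],float),np.array(c["K"],float),None)[0].ravel()
E
python3 - <<'E'
from h import *
s=telemetry.observe();print(s,ctrl.tips_ahead)
for cam in("top","scene"):
    im,d=vision.camera(cam);cv2.imwrite(f"pics/{cam}0.png",im)
    for n,z in (("nut_centre",56),("nut_edge",50),("stop",50),("lever_grip",115),("spanner_grip",6),("spanner_jaw",6),("rest",0),("spanner",0),("jam_nut",0)):
        for r in vision.landmark_of(n,cam)[:2]:
            u,v=r["xy"][0]*640,r["xy"][1]*480
            print(cam,n,round(r["confidence"],2),round(u),round(v),px2w(cam,u,v,z).round(1))
E
```

```text
pics
{'t': 0.0, 'q': array([-1.41416972,  0.33390832,  0.03986005,  1.46630961, -0.01339438,
        1.34331809, -0.05850251]), 'dq': array([ 9.80028373e-05,  1.92576852e-04, -1.99521779e-03,  4.07915548e-04,
       -9.56129101e-04, -1.49383078e-04, -6.90113127e-04]), 'tau': array([-8.10281363e-04, -6.56368589e+01,  1.33481506e+00, -4.03803527e+01,
       -5.96661516e-02,  4.51217301e-02,  1.86472516e-04]), 'ee_pos': array([164.38147429, 628.3773144 , 232.64200018]), 'tool_rot': array([ 0.19951599,  1.56154985, -0.20215236]), 'wrist_force': array([ 0.05209073,  0.11385677, -0.16506189]), 'torque': array([ 0.06044362,  0.00917616, -0.03478425]), 'finger_gap': 86.90679190466975} 11.0
top nut_centre 0.78 291 249 [560.5  54.1  56. ]
top nut_centre 0.48 448 181 [ 724.2 -332.8   56. ]
top nut_edge 0.66 292 238 [589.6  53.9  50. ]
top nut_edge 0.61 449 243 [ 571.2 -329.1   50. ]
top stop 0.44 211 251 [559.4 252.2  50. ]
top lever_grip 0.78 287 204 [659.8  57.2 115. ]
top spanner_grip 0.65 452 287 [ 467.7 -341.5    6. ]
top rest 0.32 211 252 [560.5 266.    0. ]
top spanner 0.62 449 245 [ 572.8 -342.6    0. ]
top spanner 0.62 348 168 [777.4 -89.3   0. ]
top jam_nut 0.65 290 254 [554.4  63.5   0. ]
top jam_nut 0.31 449 182 [ 734.5 -348.2    0. ]
scene nut_centre 0.62 360 271 [559.1  58.9  56. ]
scene nut_edge 0.84 353 277 [584.4  62.6  50. ]
scene stop 0.48 413 317 [557.4 249.8  50. ]
scene lever_grip 0.68 323 266 [669.6  57.9 115. ]
scene spanner_grip 0.79 302 210 [ 479.6 -322.1    6. ]
scene spanner_jaw 0.61 275 218 [ 568.6 -327.5    6. ]
scene spanner_jaw 0.39 409 401 [692.6 395.8   6. ]
scene rest 0.83 363 288 [547.3  60.8  -0. ]
scene rest 0.67 352 280 [551.1  19.2  -0. ]
scene spanner 0.73 273 216 [ 564.5 -346.8    0. ]
scene jam_nut 0.5 272 222 [ 583.8 -321.3    0. ]
```

View pics/top0.png

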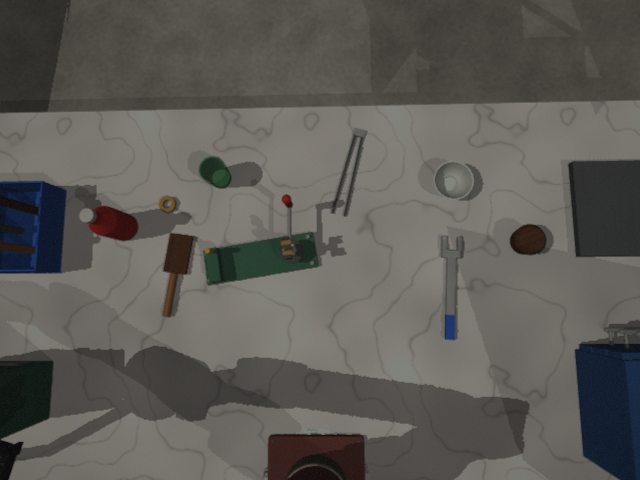

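View pics/scene0.png

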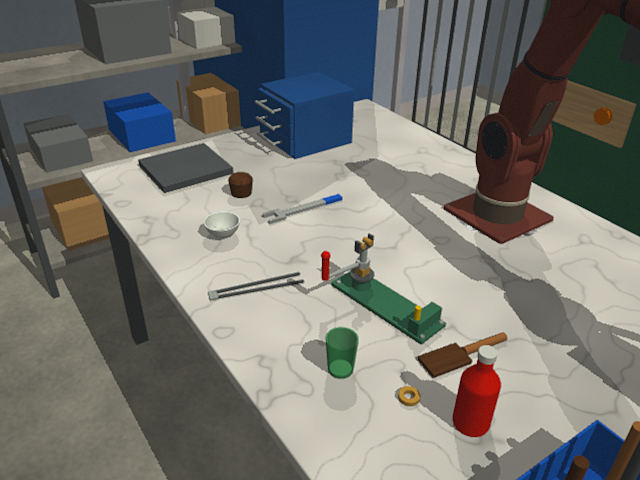

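```bash
cat >> h.py <<'E'
def plan(wps,p=None,M=None,step=45.,ang=.13):
    """wps: list of (xyz, yaw of tool y [rad] or None). prints rows for tool pointing exactly down."""
    s=telemetry.observe()
    if p is None: p=s["ee_pos"]
    if M is None: M=R.from_rotvec(s["tool_rot"])
    p=np.array(p,float); k=0
    for xyz,yaw in wps:
        xyz=np.array(xyz,float)
        if yaw is None: T=M
        else:
            y=np.array([np.cos(yaw),np.sin(yaw),0]);x=np.array([0,0,-1.]);T=R.from_matrix(np.c_[x,y,np.cross(x,y)])
        rv=(M.inv()*T).as_rotvec(); n=int(max(np.ceil(np.linalg.norm(xyz-p)/step),np.ceil(np.linalg.norm(rv)/ang),1))
        for i in range(n):
            lin=M.inv().apply((xyz-p)/(n-i))/10; r=(M.inv()*T).as_rotvec()/(n-i)
            lin=lin.round(2);r=r.round(3);k+=1
            p=p+M.apply(lin*10);M=M*R.from_rotvec(r)
            print(k,(lin+0).tolist(),(r+0).tolist())
        print("  ->",p.round(1),M.as_rotvec().round(3))
def st():
    s=telemetry.observe();M=R.from_rotvec(s["tool_rot"]).as_matrix()
    print("t",round(s["t"],2),"p",s["ee_pos"].round(1),"x",M[:,0].round(3),"yaw_y",round(np.arctan2(M[1,1],M[0,1]),3),"F",s["wrist_force"].round(1),"gap",round(s["finger_gap"],1),"q",s["q"].round(2))
E
python3 - <<'E'
from h import *
st()
c=vision.get_calibration("wrist");Rm=cv2.Rodrigues(np.array(c["rvec"],float))[0];print(c["K"],"cam",(-Rm.T@np.ravel(c["tvec"])).round(1),Rm.round(2))
plan([((400,420,330),None),((490,150,330),None)])
E
```

```text
t 1.0 p [164.5 628.8 233.6] x [ 0.  0. -1.] yaw_y 1.315 F [-0.1  0.3 -1. ] gap 87.2 q [-1.41  0.33  0.04  1.47 -0.01  1.34 -0.06]
[[375.65325795   0.         316.85164991]
 [  0.         375.65325795 242.44811449]
 [  0.           0.           1.        ]] cam [ 85.2 649.  384.9] [[ 0.25  0.97  0.  ]
 [ 0.92 -0.24  0.29]
 [ 0.29 -0.07 -0.96]]
1 [-1.21, -1.78, 3.51] [0.0, 0.0, 0.0]
2 [-1.2, -1.78, 3.51] [0.0, 0.0, 0.0]
3 [-1.21, -1.78, 3.51] [0.0, 0.0, 0.0]
4 [-1.2, -1.78, 3.51] [0.0, 0.0, 0.0]
5 [-1.21, -1.78, 3.51] [0.0, 0.0, 0.0]
6 [-1.2, -1.78, 3.51] [0.0, 0.0, 0.0]
7 [-1.21, -1.78, 3.51] [0.0, 0.0, 0.0]
8 [-1.2, -1.78, 3.5] [0.0, 0.0, 0.0]
  -> [400. 420. 330.] [ 0.201  1.561 -0.201]
9 [0.0, -3.41, 2.22] [0.0, 0.0, 0.0]
10 [0.0, -3.41, 2.22] [0.0, 0.0, 0.0]
11 [0.0, -3.41, 2.22] [0.0, 0.0, 0.0]
12 [0.0, -3.4, 2.22] [0.0, 0.0, 0.0]
13 [0.0, -3.41, 2.22] [0.0, 0.0, 0.0]
14 [0.0, -3.4, 2.22] [0.0, 0.0, 0.0]
15 [0.0, -3.41, 2.22] [0.0, 0.0, 0.0]
  -> [490. 150. 330.] [ 0.201  1.561 -0.201]
```

>>> play_rows(
  targets=[
    {"linear": [-1.2, -1.78, 3.51], "rot": [0, 0, 0], "fingers": 0},
    {"linear": [-1.2, -1.78, 3.51], "rot": [0, 0, 0], "fingers": 0},
    {"linear": [-1.2, -1.78, 3.51], "rot": [0, 0, 0], "fingers": 0},
    {"linear": [-1.2, -1.78, 3.51], "rot": [0, 0, 0], "fingers": 0},
    {"linear": [-1.2, -1.78, 3.51], "rot": [0, 0, 0], "fingers": 0},
    {"linear": [-1.2, -1.78, 3.51], "rot": [0, 0, 0], "fingers": 0},
    {"linear": [-1.2, -1.78, 3.51], "rot": [0, 0, 0], "fingers": 0},
    {"linear": [-1.2, -1.78, 3.51], "rot": [0, 0, 0], "fingers": 0},
  ],
)

```text
t: 1.8
ee_pos: [401.1, 418.7, 330.3]
tool_rot: [0.201, 1.561, -0.2]
wrist_force: [0.5, 1.0, -0.0]
finger_gap: 86.9
```

>>> play_rows(
  targets=[
    {"linear": [0, -3.41, 2.22], "rot": [0, 0, 0], "fingers": 0},
    {"linear": [0, -3.41, 2.22], "rot": [0, 0, 0], "fingers": 0},
    {"linear": [0, -3.41, 2.22], "rot": [0, 0, 0], "fingers": 0},
    {"linear": [0, -3.41, 2.22], "rot": [0, 0, 0], "fingers": 0},
    {"linear": [0, -3.41, 2.22], "rot": [0, 0, 0], "fingers": 0},
    {"linear": [0, -3.41, 2.22], "rot": [0, 0, 0], "fingers": 0},
    {"linear": [0, -3.41, 2.22], "rot": [0, 0, 0], "fingers": 0},
    {"linear": [0, 0, 0], "rot": [0, 0, 0], "fingers": 0},
  ],
)

```text
t: 2.6
ee_pos: [491.8, 143.4, 330.3]
tool_rot: [0.207, 1.559, -0.208]
wrist_force: [0.4, -0.0, -0.4]
finger_gap: 87.5
```

Run:
```python
from h import *
st()
cam="wrist"
cal=vision.get_calibration(cam);im,d=vision.camera(cam);cv2.imwrite("pics/w1.png",im)
np.save("d1.npy",d);import pickle;pickle.dump(cal,open("c1.pkl","wb"))
for n,z in (("nut_centre",56),("nut_edge",50),("stop",50),("lever_grip",115),("rest",0),("jam_nut",0)):
    for r in vision.landmark_of(n,cam)[:2]:
        u,v=r["xy"][0]*640,r["xy"][1]*480
        print(cam,n,round(r["confidence"],2),round(u),round(v),px2w(cam,u,v,z,cal).round(1))
```

```text
t 2.6 p [491.8 143.4 330.3] x [ 0.002 -0.001 -1.   ] yaw_y 1.306 F [ 0.4 -0.  -0.4] gap 87.5 q [-0.81 -0.    0.44  1.66  0.    1.48  0.94]
wrist nut_edge 0.76 268 289 [584.5  54.2  50. ]
wrist stop 0.63 423 227 [555.9 256.1  50. ]
wrist stop 0.52 284 372 [707.   39.2  50. ]
wrist lever_grip 0.68 284 372 [662.5  58.  115. ]
wrist rest 0.91 271 253 [554.3  61.4   0. ]
wrist jam_nut 0.82 267 251 [550.2  57.1   0. ]
wrist jam_nut 0.17 483 199 [555.8 349.1   0. ]
```

View pics/w1.png

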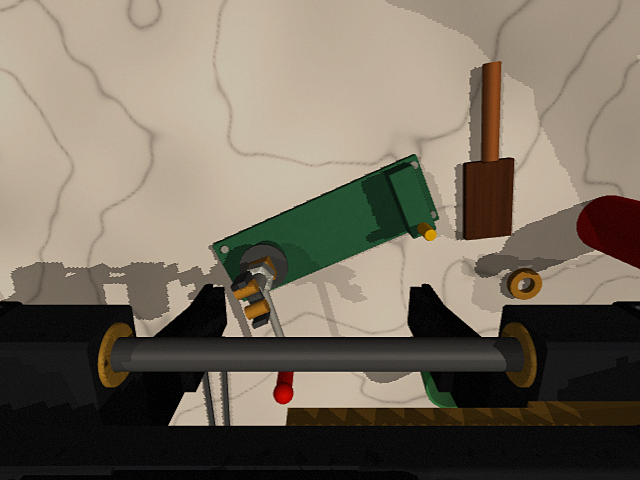

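Run:
```python
from h import *
import pickle
cal=pickle.load(open("c1.pkl","rb"));im=cv2.imread("pics/w1.png");d=np.load("d1.npy")
g=cv2.cvtColor(im,cv2.COLOR_BGR2HSV);m=((g[...,0]>60)&(g[...,0]<95)&(g[...,1]>90)).astype(np.uint8);m[305:]=0
c=np.array(cal["rvec"],float);Rm=cv2.Rodrigues(c)[0];t=np.ravel(cal["tvec"]);K=np.array(cal["K"])
v,u=np.nonzero(d>0);Z=d[v,u];P=(np.c_[(u-K[0,2])/K[0,0]*Z,(v-K[1,2])/K[1,1]*Z,Z]-t)@Rm
H=np.zeros(d.shape+(3,));H[v,u]=P
gz=(m>0)&(abs(H[...,2]-12)<5); q=H[gz][:,:2]
print("base top pts",len(q),np.median(H[gz][:,2]))
box=cv2.minAreaRect(q.astype(np.float32));print(box,cv2.boxPoints(box).round(1))
lz=(m>0)&(abs(H[...,2]-50)<4);box=cv2.minAreaRect(H[lz][:,:2].astype(np.float32));print("ledge",np.median(H[lz][:,2]),box)
pin=(g[...,0]>18)&(g[...,0]<32)&(g[...,1]>150)&(H[...,2]>78)&(H[...,2]<90)&(H[...,1]>200);print("pin top",pin.sum(),H[pin].mean(0) if pin.any() else 0)
fl=(abs(H[...,2]-50)<2.5)&(m==0)&(np.hypot(H[...,0]-558,H[...,1]-57)<45);p=H[fl]
(cx,cy),r=cv2.minEnclosingCircle(p[:,:2].astype(np.float32));print("flange",len(p),cx,cy,r,p.mean(0))
for a in ((213,243),(417,154),(439,222)):print(a,px2w("wrist",*a,12,cal).round(1))
sn=(H[...,2]>63)&(H[...,2]<76)&(np.hypot(H[...,0]-558,H[...,1]-57)<25);print("nut top",sn.sum(),cv2.minAreaRect(H[sn][:,:2].astype(np.float32)))
```

```text
base top pts 10235 12.133138125927896
((541.6935424804688, 138.62469482421875), (89.62503814697266, 283.7241516113281), 9.120460510253906) [[475.  271.6]
 [519.9  -8.5]
 [608.4   5.7]
 [563.5 285.8]]
ledge 50.14678884130284 ((539.762939453125, 147.2617950439453), (83.57296752929688, 237.08828735351562), 8.8356351852417)
pin top 131 [554.63639959 254.13031302  83.53430922]
flange 941 554.7805786132812 57.373172760009766 29.9953556060791 [547.8823831   62.9998084   50.04596065]
(213, 243) [518.2  -5.   12. ]
(417, 154) [476.1 273.8  12. ]
(439, 222) [567.6 285.3  12. ]
nut top 75 ((548.479736328125, 62.840091705322266), (34.499454498291016, 17.563486099243164), 51.28596496582031)
```

Run:
```python
from h import *
st();plan([((520,-80,310),1.44),((450,-335,280),1.57)],ang=.14)
```

```text
t 2.95 p [489.7 151.  329.4] x [-0. -0. -1.] yaw_y 1.317 F [-0.  -0.5 -0.4] gap 87.3 q [-0.82  0.    0.43  1.66 -0.    1.48  0.94]
1 [0.32, -3.6, 1.46] [-0.02, 0.0, 0.0]
2 [0.33, -3.63, 1.38] [-0.021, 0.0, 0.0]
3 [0.32, -3.66, 1.31] [-0.02, 0.0, 0.0]
4 [0.33, -3.68, 1.23] [-0.021, 0.0, 0.0]
5 [0.32, -3.7, 1.16] [-0.02, 0.0, 0.0]
6 [0.33, -3.73, 1.08] [-0.021, 0.0, 0.0]
  -> [520. -80. 310.] [ 0.103  1.569 -0.103]
7 [0.5, -4.37, -0.6] [-0.022, 0.0, 0.0]
8 [0.5, -4.35, -0.7] [-0.022, 0.0, 0.0]
9 [0.5, -4.33, -0.8] [-0.021, 0.0, 0.0]
10 [0.5, -4.32, -0.88] [-0.022, 0.0, 0.0]
11 [0.5, -4.3, -0.98] [-0.021, 0.0, 0.0]
12 [0.5, -4.27, -1.07] [-0.022, 0.0, 0.0]
  -> [ 450. -335.  280.] [ 0.000e+00  1.571e+00 -1.000e-03]
```

>>> play_rows(
  targets=[
    {"linear": [0.32, -3.6, 1.46], "rot": [-0.02, 0, 0], "fingers": 0},
    {"linear": [0.33, -3.63, 1.38], "rot": [-0.021, 0, 0], "fingers": 0},
    {"linear": [0.32, -3.66, 1.31], "rot": [-0.02, 0, 0], "fingers": 0},
    {"linear": [0.33, -3.68, 1.23], "rot": [-0.021, 0, 0], "fingers": 0},
    {"linear": [0.32, -3.7, 1.16], "rot": [-0.02, 0, 0], "fingers": 0},
    {"linear": [0.33, -3.73, 1.08], "rot": [-0.021, 0, 0], "fingers": 0},
    {"linear": [0.5, -4.37, -0.6], "rot": [-0.022, 0, 0], "fingers": 0},
    {"linear": [0.5, -4.35, -0.7], "rot": [-0.022, 0, 0], "fingers": 0},
  ],
)

```text
t: 3.75
ee_pos: [496.3, -167.0, 299.8]
tool_rot: [0.067, 1.57, -0.068]
wrist_force: [0.6, -1.0, 0.6]
finger_gap: 87.0
```

>>> play_rows(
  targets=[
    {"linear": [0.5, -4.33, -0.8], "rot": [-0.021, 0, 0], "fingers": 0},
    {"linear": [0.5, -4.32, -0.88], "rot": [-0.022, 0, 0], "fingers": 0},
    {"linear": [0.5, -4.3, -0.98], "rot": [-0.021, 0, 0], "fingers": 0},
    {"linear": [0.5, -4.27, -1.07], "rot": [-0.022, 0, 0], "fingers": 0},
    {"linear": [0, 0, 0], "rot": [0, 0, 0], "fingers": 0},
    {"linear": [0, 0, 0], "rot": [0, 0, 0], "fingers": 0},
    {"linear": [0, 0, 0], "rot": [0, 0, 0], "fingers": 0},
    {"linear": [0, 0, 0], "rot": [0, 0, 0], "fingers": 0},
  ],
)

```text
t: 4.55
ee_pos: [450.4, -334.5, 280.1]
tool_rot: [0.0, 1.571, 0.0]
wrist_force: [0.5, -0.7, -0.2]
finger_gap: 87.0
```

```bash
cat >> h.py <<'E'
def cloud(cam,d,cal):
    Rm=cv2.Rodrigues(np.array(cal["rvec"],float))[0];t=np.ravel(cal["tvec"]);K=np.array(cal["K"])
    v,u=np.indices(d.shape);P=(np.stack([(u-K[0,2])/K[0,0]*d,(v-K[1,2])/K[1,1]*d,d],-1)-t)@Rm
    P[d<=0]=np.nan;return P
E
python3 - <<'E'
from h import *
st();cam="wrist"
cal=vision.get_calibration(cam);im,d=vision.camera(cam);cv2.imwrite("pics/w2.png",im)
for n,z in (("spanner_grip",6),("spanner_jaw",6)):
    for r in vision.landmark_of(n,cam)[:2]:
        u,v=r["xy"][0]*640,r["xy"][1]*480
        print(n,round(r["confidence"],2),round(u),round(v),px2w(cam,u,v,z,cal).round(1))
H=cloud(cam,d,cal)
m=(abs(H[...,2]-12)<4)&(abs(H[...,1]+335)<60)
p=H[m];print(len(p),np.median(p[:,2]),p.min(0),p.max(0))
h=p[(p[:,0]<520)];c=np.polyfit(h[:,0],h[:,1],1);print("handle line",c,np.arctan(c[0]),"xr",h[:,0].min())
for x0 in range(380,600,20):
    q=p[abs(p[:,0]-x0)<6]
    if len(q):print(x0,len(q),q[:,1].min().round(1),q[:,1].max().round(1))
E
```

```text
t 4.55 p [ 450.4 -334.5  280.1] x [ 0.  0. -1.] yaw_y 1.571 F [ 0.5 -0.7 -0.2] gap 87.0 q [-0.24  0.17  0.92  1.65 -0.13  1.39  2.26]
spanner_grip 0.71 312 218 [ 470.2 -340.1    6. ]
spanner_jaw 0.94 309 300 [ 574.2 -344.5    6. ]
4705 12.202360707016748 [ 339.03561875 -378.80862632    8.05237436] [ 741.0378974  -315.75448439   15.94312403]
handle line [-6.3259594e-02 -3.0743139e+02] -0.06317541249156806 xr 339.03561875216025
380 247 -342.0 -320.4
400 224 -343.2 -321.4
420 218 -344.5 -323.3
440 213 -345.7 -324.3
460 195 -347.0 -325.3
480 188 -348.4 -327.5
500 182 -349.7 -328.6
520 174 -351.2 -329.7
540 299 -364.7 -318.8
560 225 -366.2 -318.6
580 147 -367.9 -319.7
```

View pics/w2.png

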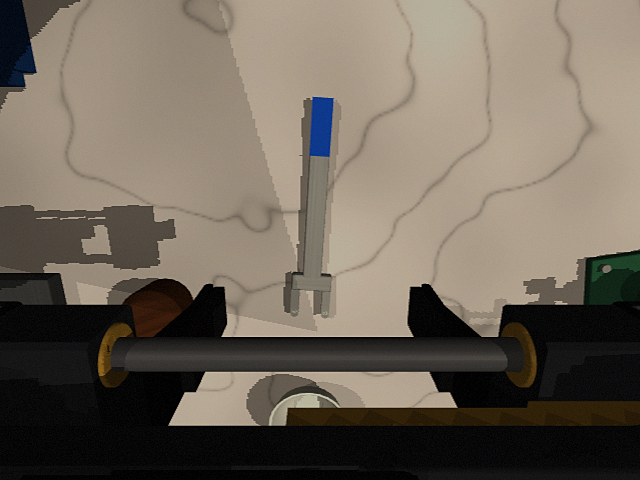

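Run:
```python
from h import *
plan([((469,-337.1,40),1.508),((469,-337.1,13.5),1.508)],step=45)
```

```text
1 [4.0, -0.03, 0.32] [0.01, 0.0, 0.0]
2 [4.0, -0.03, 0.31] [0.01, 0.0, 0.0]
3 [4.0, -0.03, 0.32] [0.01, 0.0, 0.0]
4 [4.01, -0.02, 0.32] [0.011, 0.0, 0.0]
5 [4.0, -0.02, 0.31] [0.01, 0.0, 0.0]
6 [4.01, -0.02, 0.32] [0.011, 0.0, 0.0]
  -> [ 469.  -337.1   40. ] [ 0.05   1.57  -0.049]
7 [2.65, 0.0, -0.01] [0.0, 0.0, 0.0]
  -> [ 469.  -337.1   13.5] [ 0.05   1.57  -0.049]
```

>>> play_rows(
  targets=[
    {"linear": [4.0, -0.03, 0.32], "rot": [0.01, 0, 0], "fingers": 0},
    {"linear": [4.0, -0.03, 0.31], "rot": [0.01, 0, 0], "fingers": 0},
    {"linear": [4.0, -0.03, 0.32], "rot": [0.01, 0, 0], "fingers": 0},
    {"linear": [4.0, -0.02, 0.32], "rot": [0.011, 0, 0], "fingers": 0},
    {"linear": [4.0, -0.02, 0.31], "rot": [0.011, 0, 0], "fingers": 0},
    {"linear": [4.0, -0.02, 0.32], "rot": [0.011, 0, 0], "fingers": 0},
    {"linear": [1.6, 0, 0], "rot": [0, 0, 0], "fingers": 0},
    {"linear": [1.0, 0, 0], "rot": [0, 0, 0], "fingers": 0},
  ],
)

```text
t: 5.5
ee_pos: [468.0, -337.7, 13.1]
tool_rot: [0.051, 1.572, -0.051]
wrist_force: [1.0, -0.5, 0.1]
finger_gap: 86.8
```

>>> play_rows(
  targets=[
    {"linear": [0, 0, 0], "rot": [0, 0, 0], "fingers": 120},
    {"linear": [0, 0, 0], "rot": [0, 0, 0], "fingers": 255},
    {"linear": [0, 0, 0], "rot": [0, 0, 0], "fingers": 255},
    {"linear": [0, 0, 0], "rot": [0, 0, 0], "fingers": 255},
    {"linear": [0, 0, 0], "rot": [0, 0, 0], "fingers": 255},
    {"linear": [0, 0, 0], "rot": [0, 0, 0], "fingers": 255},
    {"linear": [0, 0, 0], "rot": [0, 0, 0], "fingers": 255},
    {"linear": [0, 0, 0], "rot": [0, 0, 0], "fingers": 255},
  ],
  grip_force=40,
)

```text
t: 6.3
ee_pos: [468.3, -338.2, 14.1]
tool_rot: [0.052, 1.57, -0.052]
wrist_force: [0.9, 0.5, 0.3]
finger_gap: 31.3
```

Run:
```python
from h import *
st()
# goal: nut (554.8,57.3), rest yaw .159 ; tool yaw = .159 ; spanner x = -rest y
S=np.array([554.8,57.3]);a=.159;X=np.array([np.cos(a),np.sin(a)]);Y=np.array([-X[1],X[0]])
g=S+Y*(62+105);print("pregrip",g,"final",S+Y*107)
plan([((480,-337,150),1.508),((570,-150,190),1.0),((590,60,190),.45),(tuple(g)+(130,),a)],ang=.12)
```

```text
t 6.3 p [ 468.3 -338.2   14.1] x [-0. -0. -1.] yaw_y 1.505 F [0.9 0.5 0.3] gap 31.3 q [-0.07  0.51  0.77  1.89 -0.44  0.92  2.42]
pregrip [528.35873973 222.19348003] final [537.85859372 162.95031355]
1 [-3.4, 0.05, 0.29] [-0.001, 0.0, 0.0]
2 [-3.4, 0.05, 0.29] [-0.001, 0.0, 0.0]
3 [-3.4, 0.05, 0.29] [-0.001, 0.0, 0.0]
4 [-3.39, 0.04, 0.29] [0.0, 0.0, 0.0]
  -> [ 480. -337.  150.] [ 0.049  1.57  -0.049]
5 [-0.8, 3.85, 1.56] [0.102, 0.0, 0.0]
6 [-0.8, 3.98, 1.16] [0.101, 0.0, 0.0]
7 [-0.8, 4.08, 0.76] [0.102, 0.0, 0.0]
8 [-0.8, 4.14, 0.33] [0.101, 0.0, 0.0]
9 [-0.8, 4.15, -0.08] [0.102, 0.0, 0.0]
  -> [ 570. -150.  190.] [ 0.447  1.524 -0.447]
10 [0.0, 3.75, -1.93] [0.11, 0.0, 0.0]
11 [0.0, 3.52, -2.33] [0.11, 0.0, 0.0]
12 [0.0, 3.24, -2.71] [0.11, 0.0, 0.0]
13 [0.0, 2.92, -3.05] [0.11, 0.0, 0.0]
14 [0.0, 2.56, -3.34] [0.11, 0.0, 0.0]
  -> [590.  60. 190.] [ 0.872  1.389 -0.872]
15 [1.2, 0.3, -3.46] [0.058, 0.0, 0.0]
16 [1.2, 0.1, -3.47] [0.058, 0.0, 0.0]
17 [1.2, -0.1, -3.47] [0.058, 0.0, 0.0]
18 [1.2, -0.3, -3.46] [0.058, 0.0, 0.0]
19 [1.2, -0.5, -3.43] [0.059, 0.0, 0.0]
  -> [528.4 222.2 130. ] [ 1.091  1.28  -1.091]
```

>>> play_rows(
  targets=[
    {"linear": [0, 0, 0], "rot": [0, 0, 0], "fingers": 255},
    {"linear": [0, 0, 0], "rot": [0, 0, 0], "fingers": 255},
    {"linear": [0, 0, 0], "rot": [0, 0, 0], "fingers": 255},
    {"linear": [0, 0, 0], "rot": [0, 0, 0], "fingers": 255},
    {"linear": [-1.0, 0, 0], "rot": [0, 0, 0], "fingers": 255},
    {"linear": [-2.0, 0, 0], "rot": [0, 0, 0], "fingers": 255},
    {"linear": [-3.0, 0, 0], "rot": [0, 0, 0], "fingers": 255},
    {"linear": [-3.0, 0, 0], "rot": [0, 0, 0], "fingers": 255},
  ],
)

```text
t: 7.1
ee_pos: [467.7, -338.4, 105.3]
tool_rot: [0.052, 1.571, -0.053]
wrist_force: [0.7, 0.5, -3.0]
finger_gap: 21.2
```

Run:
```python
from h import *
st()
S=np.array([554.8,57.3]);a=.159;X=np.array([np.cos(a),np.sin(a)]);Y=np.array([-X[1],X[0]])
g=S+Y*(62+105)
plan([((480,-330,170),1.508),((580,-150,215),1.0),((600,60,215),.45),(tuple(g)+(140,),a)],ang=.12)
```

```text
t 7.1 p [ 467.7 -338.4  105.3] x [-0.001 -0.    -1.   ] yaw_y 1.504 F [ 0.7  0.5 -3. ] gap 21.2 q [-0.15  0.39  0.86  1.83 -0.33  1.08  2.34]
1 [-3.24, 0.46, 0.58] [-0.002, 0.0, 0.0]
2 [-3.23, 0.46, 0.59] [-0.002, -0.001, 0.0]
  -> [ 480. -330.  170.] [ 0.049  1.57  -0.049]
3 [-0.9, 3.72, 1.77] [0.102, 0.0, 0.0]
4 [-0.9, 3.88, 1.38] [0.102, 0.0, 0.0]
5 [-0.9, 4.0, 0.98] [0.101, 0.0, 0.0]
6 [-0.91, 4.08, 0.58] [0.102, 0.0, 0.0]
7 [-0.9, 4.11, 0.15] [0.101, 0.0, 0.0]
  -> [ 580. -150.  215.] [ 0.447  1.524 -0.447]
8 [0.0, 3.75, -1.93] [0.11, 0.0, 0.0]
9 [0.0, 3.52, -2.33] [0.11, 0.0, 0.0]
10 [0.0, 3.24, -2.7] [0.11, 0.0, 0.0]
11 [-0.01, 2.92, -3.04] [0.11, 0.0, 0.0]
12 [0.0, 2.57, -3.35] [0.11, 0.0, 0.0]
  -> [600.  60. 215.] [ 0.871  1.389 -0.872]
13 [1.5, 0.12, -3.54] [0.058, 0.0, 0.0]
14 [1.5, -0.08, -3.55] [0.058, 0.0, 0.0]
15 [1.5, -0.29, -3.53] [0.058, 0.0, 0.0]
16 [1.5, -0.5, -3.51] [0.059, 0.0, 0.0]
17 [1.49, -0.7, -3.48] [0.058, 0.0, 0.0]
  -> [528.3 222.2 140. ] [ 1.091  1.28  -1.091]
```

>>> play_rows(
  targets=[
    {"linear": [-3.24, 0.46, 0.58], "rot": [0, 0, 0], "fingers": 255},
    {"linear": [-3.23, 0.46, 0.59], "rot": [-0.003, 0, 0], "fingers": 255},
    {"linear": [-0.9, 3.72, 1.77], "rot": [0.102, 0, 0], "fingers": 255},
    {"linear": [-0.9, 3.88, 1.38], "rot": [0.102, 0, 0], "fingers": 255},
    {"linear": [-0.9, 4.0, 0.98], "rot": [0.101, 0, 0], "fingers": 255},
    {"linear": [-0.9, 4.08, 0.58], "rot": [0.102, 0, 0], "fingers": 255},
    {"linear": [-0.9, 4.11, 0.15], "rot": [0.101, 0, 0], "fingers": 255},
    {"linear": [0, 3.75, -1.93], "rot": [0.11, 0, 0], "fingers": 255},
  ],
)

```text
t: 7.9
ee_pos: [586.5, -107.0, 215.4]
tool_rot: [0.536, 1.5, -0.537]
wrist_force: [0.7, 0.8, -1.9]
finger_gap: 21.7
```

>>> play_rows(
  targets=[
    {"linear": [0, 3.52, -2.33], "rot": [0.11, 0, 0], "fingers": 255},
    {"linear": [0, 3.24, -2.7], "rot": [0.11, 0, 0], "fingers": 255},
    {"linear": [0, 2.92, -3.04], "rot": [0.11, 0, 0], "fingers": 255},
    {"linear": [0, 2.57, -3.35], "rot": [0.11, 0, 0], "fingers": 255},
    {"linear": [0, 0.12, -3.54], "rot": [0.058, 0, 0], "fingers": 255},
    {"linear": [0, -0.08, -3.55], "rot": [0.058, 0, 0], "fingers": 255},
    {"linear": [0, -0.29, -3.53], "rot": [0.058, 0, 0], "fingers": 255},
    {"linear": [0, -0.5, -3.51], "rot": [0.059, 0, 0], "fingers": 255},
  ],
)

```text
t: 8.7
ee_pos: [542.7, 190.7, 214.1]
tool_rot: [1.05, 1.303, -1.05]
wrist_force: [0.5, 0.3, -2.6]
finger_gap: 21.1
```

Run:
```python
from h import *
st()
S=np.array([554.8,57.3]);a=.159;X=np.array([np.cos(a),np.sin(a)]);Y=np.array([-X[1],X[0]])
g=S+Y*(62+105)
plan([(tuple(g)+(215,),a),(tuple(g)+(120,),a)],step=40)
```

```text
t 8.7 p [542.7 190.7 214.1] x [ 0. -0. -1.] yaw_y 0.214 F [ 0.5  0.3 -2.6] gap 21.1 q [-1.29  0.31  1.07  1.72 -0.28  1.28  0.05]
1 [-0.09, -0.73, -3.38] [0.055, 0.0, 0.0]
  -> [528.4 222.1 215. ] [ 1.091  1.28  -1.091]
2 [3.17, 0.0, 0.0] [0.0, 0.0, 0.0]
3 [3.17, 0.0, 0.0] [0.0, 0.0, 0.0]
4 [3.16, 0.0, -0.01] [0.0, 0.0, 0.0]
  -> [528.4 222.2 120. ] [ 1.091  1.28  -1.091]
```

>>> play_rows(
  targets=[
    {"linear": [0, -0.6, -2.8], "rot": [0.05, 0, 0], "fingers": 255},
    {"linear": [3.0, 0, 0], "rot": [0, 0, 0], "fingers": 255},
    {"linear": [3.0, 0, 0], "rot": [0, 0, 0], "fingers": 255},
    {"linear": [3.0, 0, 0], "rot": [0, 0, 0], "fingers": 255},
    {"linear": [0, 0, 0], "rot": [0, 0, 0], "fingers": 255},
    {"linear": [0, 0, 0], "rot": [0, 0, 0], "fingers": 255},
    {"linear": [0, 0, 0], "rot": [0, 0, 0], "fingers": 255},
    {"linear": [0, 0, 0], "rot": [0, 0, 0], "fingers": 255},
  ],
)

```text
t: 9.5
ee_pos: [532.5, 216.2, 125.4]
tool_rot: [1.087, 1.283, -1.083]
wrist_force: [0.3, -0.3, -2.6]
finger_gap: 21.4
```

Run:
```python
from h import *
st()
S=np.array([554.8,57.3]);a=.159;X=np.array([np.cos(a),np.sin(a)]);Y=np.array([-X[1],X[0]])
p=telemetry.observe()["ee_pos"];print("local TCP",(p[:2]-S)@X,(p[:2]-S)@Y)
for cam in("wrist","scene"):
    cal=vision.get_calibration(cam);im,d=vision.camera(cam)
    if cam=="scene": im=cv2.resize(im[180:360,230:470],None,fx=3,fy=3)
    cv2.imwrite(f"pics/{cam}3.png",im)
    if cam=="wrist":
        H=cloud(cam,d,cal);L=np.stack([(H[...,:2]-S)@X,(H[...,:2]-S)@Y,H[...,2]],-1)
        m=(L[...,2]>98)&(L[...,2]<122)&(abs(L[...,0])<32)&(L[...,1]<320)&(L[...,1]>30)
        q=L[m]
        for y0 in range(40,310,15):
            b=q[abs(q[:,1]-y0)<4]
            if len(b)>5: print(y0,len(b),b[:,0].min().round(1),b[:,0].max().round(1),np.median(b[:,2]).round(1))
```

```text
t 9.5 p [532.5 216.2 125.4] x [ 0.002  0.001 -1.   ] yaw_y 0.167 F [ 0.3 -0.3 -2.6] gap 21.4 q [-1.28  0.4   1.01  1.82 -0.38  1.12  0.03]
local TCP 3.128837493316407 160.42042628994685
115 11 -8.0 13.2 121.8
130 8 -8.4 13.4 121.3
160 9 -8.5 13.0 121.6
175 105 -17.4 21.8 118.8
190 30 -9.2 12.8 121.7
205 13 -9.3 12.7 121.5
220 17 -9.4 12.4 121.8
```

View pics/wrist3.png

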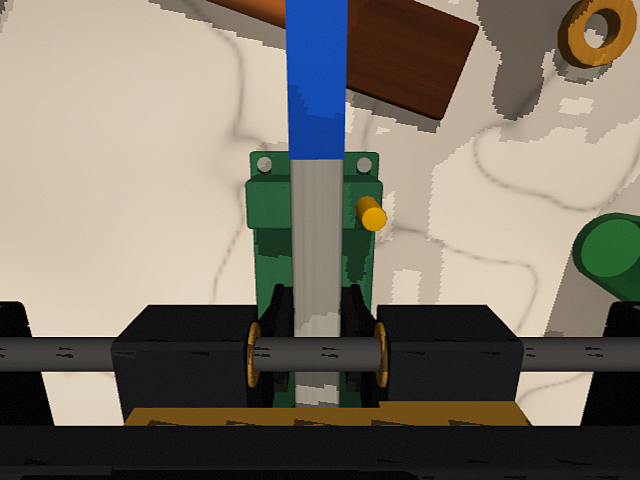

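```bash
cat > m.py <<'E'
from h import *
S=np.array([554.8,57.3]);a=.159;X=np.array([np.cos(a),np.sin(a)]);Y=np.array([-X[1],X[0]])
def look():
    cam="wrist";cal=vision.get_calibration(cam);im,d=vision.camera(cam);H=cloud(cam,d,cal)
    p=telemetry.observe()["ee_pos"];print("local TCP",((p[:2]-S)@X).round(2),((p[:2]-S)@Y).round(2),p[2].round(1))
    L=np.stack([(H[...,:2]-S)@X,(H[...,:2]-S)@Y,H[...,2]],-1);g=cv2.cvtColor(im,cv2.COLOR_BGR2HSV)
    m=(abs(L[...,2]-p[2]+2)<6)&(abs(L[...,0])<20)&(L[...,1]<300)&((L[...,1]>180))
    q=L[m];c=[];ys=range(190,290,10)
    for y0 in ys:
        b=q[abs(q[:,1]-y0)<5];c.append((y0,(b[:,0].min()+b[:,0].max())/2,np.ptp(b[:,0]),np.median(b[:,2]))) if len(b)>5 else 0
    c=np.array(c);f=np.polyfit(c[:,0],c[:,1],1);print("w",c[:,2].mean(),"z",c[:,3],"slope",f[0],"x at TCPy",np.polyval(f,(p[:2]-S)@Y),"x at jaw",np.polyval(f,(p[:2]-S)@Y-105))
    pin=(g[...,0]>18)&(g[...,0]<32)&(g[...,1]>120)&(abs(L[...,2]-84)<2.5)&(abs(L[...,1]-195)<25);b=L[pin];print("pin",pin.sum(),(b.min(0)+b.max(0))/2)
    bl=(g[...,0]>105)&(g[...,0]<125)&(g[...,1]>150)&(abs(L[...,2]-p[2]+2)<6);print("blue ymin",np.percentile(L[bl][:,1],1),"ymax",L[bl][:,1].max())
    gr=(g[...,0]>60)&(g[...,0]<95)&(abs(L[...,2]-50)<2)&(abs(L[...,1]-195)<30);b=L[gr];print("ledge x",b[:,0].min(),b[:,0].max(),"y",b[:,1].min(),b[:,1].max())
E
python3 -c "
from m import *
st();look()"
```

```text
t 9.6 p [532.1 216.2 124.8] x [ 0.001  0.001 -1.   ] yaw_y 0.167 F [ 1.3 -0.4 -2.7] gap 21.1 q [-1.28  0.4   1.01  1.82 -0.38  1.12  0.03]
local TCP 2.56 160.51 124.6
w 22.114511430444644 z [122.8936734  122.94483609 122.94298825 122.9481927  123.22644549
 123.37848615 123.37804122 123.4390042  123.47764322 123.47389307] slope -0.00901585230925672 x at TCPy 1.7031430352054653 x at jaw 2.649807527677421
pin 515 [ 32.04011382 195.29387014  83.77627101]
blue ymin 229.8777156263846 ymax 284.95952012999476
ledge x -41.20148473542704 205.6603354074446 y 165.0115221766405 210.19629143016937
```

View pics/scene3.png

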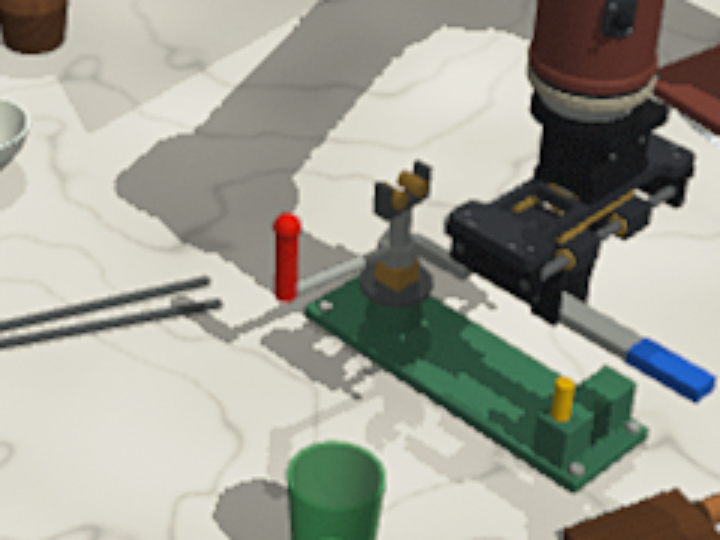

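>>> play_rows(
  targets=[
    {"linear": [0, -0.17, 0], "rot": [0.009, 0, 0], "fingers": 255},
    {"linear": [1.5, 0, 0], "rot": [0, 0, 0], "fingers": 255},
    {"linear": [2.0, 0, 0], "rot": [0, 0, 0], "fingers": 255},
    {"linear": [1.5, 0, 0], "rot": [0, 0, 0], "fingers": 255},
    {"linear": [0.7, 0, 0], "rot": [0, 0, 0], "fingers": 255},
    {"linear": [0, 0, 0], "rot": [0, 0, 0], "fingers": 255},
    {"linear": [0, 0, 0], "rot": [0, 0, 0], "fingers": 255},
    {"linear": [0, 0, 0], "rot": [0, 0, 0], "fingers": 255},
  ],
)

```text
t: 10.45
ee_pos: [530.4, 215.8, 67.4]
tool_rot: [1.093, 1.279, -1.091]
wrist_force: [-0.4, -0.4, -2.7]
finger_gap: 21.2
```

```bash
python3 -c "
from m import *
st();look()
im,_=vision.camera('scene');cv2.imwrite('pics/s4.png',cv2.resize(im[220:350,300:470],None,fx=4,fy=4))"
```

```text
t 10.45 p [530.4 215.8  67.4] x [ 0.001  0.    -1.   ] yaw_y 0.158 F [-0.4 -0.4 -2.7] gap 21.2 q [-1.23  0.47  0.95  1.88 -0.45  1.02  0.07]
local TCP 0.96 160.4 67.4
w 22.067996199564544 z [65.51139214 65.49549791 65.50308974 65.52229776 65.77470363 65.96864309
 65.93698104 65.96022287 65.9612657  65.99651133] slope 0.0008441420397756731 x at TCPy -0.15683702317003026 x at jaw -0.24547193734647593
pin 970 [ 10.68532466 186.53314853  83.82413451]
blue ymin 229.73869585309538 ymax 284.77120606485977
ledge x -41.15257806296446 42.024663823023396 y 179.9619921379092 210.30209258820588
```

View pics/s4.png

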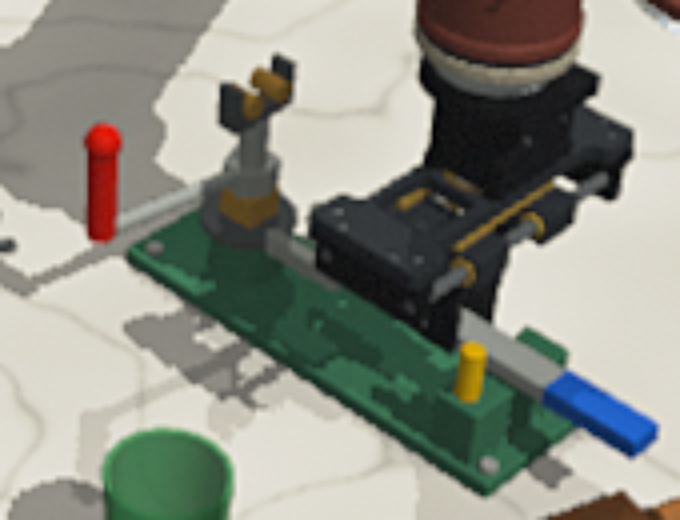

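>>> play_rows(
  targets=[
    {"linear": [0.2, 0, 0], "rot": [0, 0, 0], "fingers": 255},
    {"linear": [0, 0, 0.5], "rot": [0, 0, 0], "fingers": 255},
    {"linear": [0, 0, 0.8], "rot": [0, 0, 0], "fingers": 255},
    {"linear": [0, 0, 0.8], "rot": [0, 0, 0], "fingers": 255},
    {"linear": [0, 0, 0.4], "rot": [0, 0, 0], "fingers": 255},
    {"linear": [0, 0, 0.4], "rot": [0, 0, 0], "fingers": 255},
    {"linear": [0, 0, 0], "rot": [0, 0, 0], "fingers": 255},
    {"linear": [0, 0, 0], "rot": [0, 0, 0], "fingers": 255},
  ],
)

```text
t: 11.35
ee_pos: [534.4, 187.1, 64.8]
tool_rot: [1.092, 1.28, -1.092]
wrist_force: [-0.2, 0.4, -2.4]
finger_gap: 21.6
```

>>> play_rows(
  targets=[
    {"linear": [0, 0, 0.4], "rot": [0, 0, 0], "fingers": 255},
    {"linear": [0, 0, 0.4], "rot": [0, 0, 0], "fingers": 255},
    {"linear": [0, 0, 0.4], "rot": [0, 0, 0], "fingers": 255},
    {"linear": [0, 0, 0.4], "rot": [0, 0, 0], "fingers": 255},
    {"linear": [0, 0, 0.3], "rot": [0, 0, 0], "fingers": 255},
    {"linear": [0, 0, 0.2], "rot": [0, 0, 0], "fingers": 255},
    {"linear": [0, 0, 0], "rot": [0, 0, 0], "fingers": 255},
    {"linear": [0, 0, 0], "rot": [0, 0, 0], "fingers": 255},
  ],
)

```text
t: 12.15
ee_pos: [537.7, 166.3, 64.7]
tool_rot: [1.092, 1.28, -1.092]
wrist_force: [0.7, 0.1, -2.6]
finger_gap: 21.1
```

```bash
python3 -c "
from m import *
st();look()"
```

```text
t 12.15 p [537.7 166.3  64.7] x [-0. -0. -1.] yaw_y 0.158 F [ 0.7  0.1 -2.6] gap 21.1 q [-1.16  0.46  0.96  1.9  -0.44  1.01  0.16]
local TCP 0.39 110.45 64.7
w 22.242889222472844 z [63.21724104 63.20883861 63.25168621 63.31944368 63.29479636] slope -0.0011822162002254985 x at TCPy -0.6143855676326166 x at jaw -0.49025286660893935
pin 1365 [ 31.97330443 194.98862458  83.71977712]
blue ymin 179.79964516028966 ymax 234.71697150479167
ledge x -41.363121405644215 42.05856052492273 y 180.00969940322264 209.82663645026273
```

>>> play_rows(
  targets=[
    {"linear": [0, 0, 0.15], "rot": [0, 0, 0], "fingers": 255},
    {"linear": [0, 0, 0.15], "rot": [0, 0, 0], "fingers": 255},
    {"linear": [0, 0, 0], "rot": [0, 0, 0], "fingers": 255},
    {"linear": [0, 0, 0], "rot": [0, 0, 0], "fingers": 255},
    {"linear": [0, 0, 0], "rot": [0, 0, 0], "fingers": 255},
    {"linear": [0, 0, 0], "rot": [0, 0, 0], "fingers": 255},
    {"linear": [0, 0, 0], "rot": [0, 0, 0], "fingers": 255},
    {"linear": [0, 0, 0], "rot": [0, 0, 0], "fingers": 255},
  ],
)

```text
t: 13.0
ee_pos: [538.2, 163.4, 64.8]
tool_rot: [1.092, 1.28, -1.092]
wrist_force: [1.0, -0.9, -2.3]
finger_gap: 21.3
```

>>> play_rows(
  targets=[
    {"linear": [0, 0, 0.1], "rot": [0, 0, 0], "fingers": 255},
    {"linear": [0, 0, 0.1], "rot": [0, 0, 0], "fingers": 255},
    {"linear": [0, 0, 0.1], "rot": [0, 0, 0], "fingers": 255},
    {"linear": [0, 0, 0], "rot": [0, 0, 0], "fingers": 255},
    {"linear": [0, 0, 0], "rot": [0, 0, 0], "fingers": 255},
    {"linear": [0, 0, 0], "rot": [0, 0, 0], "fingers": 255},
    {"linear": [0, 0, 0], "rot": [0, 0, 0], "fingers": 255},
    {"linear": [0, 0, 0], "rot": [0, 0, 0], "fingers": 255},
  ],
)

```text
t: 13.8
ee_pos: [538.6, 160.9, 64.8]
tool_rot: [1.092, 1.28, -1.092]
wrist_force: [-0.4, 4.1, -2.2]
finger_gap: 21.7
```

>>> play_rows(
  targets=[
    {"linear": [0.1, 0, -0.02], "rot": [0, 0, 0], "fingers": 255},
    {"linear": [0, 0, 0], "rot": [0, 0, 0], "fingers": 255},
    {"linear": [0, 0, 0], "rot": [0, 0, 0], "fingers": 140},
    {"linear": [0, 0, 0], "rot": [0, 0, 0], "fingers": 140},
    {"linear": [0, 0, 0], "rot": [0, 0, 0], "fingers": 140},
    {"linear": [0, 0, 0], "rot": [0, 0, 0], "fingers": 140},
    {"linear": [0, 0, 0], "rot": [0, 0, 0], "fingers": 140},
    {"linear": [0, 0, 0], "rot": [0, 0, 0], "fingers": 140},
  ],
)

```text
t: 14.6
ee_pos: [538.6, 160.4, 63.7]
tool_rot: [1.092, 1.28, -1.092]
wrist_force: [-1.1, 0.2, -0.2]
finger_gap: 38.8
```

>>> play_rows(
  targets=[
    {"linear": [-1.0, 0, 0], "rot": [0, 0, 0], "fingers": 140},
    {"linear": [-2.0, 0, 0], "rot": [0, 0, 0], "fingers": 140},
    {"linear": [-4.0, 0, 0], "rot": [0, 0, 0], "fingers": 140},
    {"linear": [-4.5, 0, 0], "rot": [0, 0, 0], "fingers": 140},
    {"linear": [-4.5, 0, 0], "rot": [0, 0, 0], "fingers": 140},
    {"linear": [-4.5, 0, -1], "rot": [0, 0, 0], "fingers": 140},
    {"linear": [-2.0, 0, -2], "rot": [0, 0, 0], "fingers": 140},
    {"linear": [0, 0, -2], "rot": [0, 0, 0], "fingers": 140},
  ],
)

```text
t: 15.4
ee_pos: [532.2, 210.5, 292.6]
tool_rot: [1.097, 1.278, -1.088]
wrist_force: [1.1, -0.4, -0.9]
finger_gap: 39.1
```

Run:
```python
from m import *
st();cam="wrist"
cal=vision.get_calibration(cam);im,d=vision.camera(cam);cv2.imwrite("pics/w5.png",im)
for n,z in (("spanner_grip",56),("spanner_jaw",56),("lever_grip",115),("nut_edge",50)):
    for r in vision.landmark_of(n,cam)[:1]:
        u,v=r["xy"][0]*640,r["xy"][1]*480;w=px2w(cam,u,v,z,cal)
        print(n,round(r["confidence"],2),round(u),round(v),w.round(1),((w[:2]-S)@X).round(1),((w[:2]-S)@Y).round(1))
H=cloud(cam,d,cal);L=np.stack([(H[...,:2]-S)@X,(H[...,:2]-S)@Y,H[...,2]],-1)
m=(abs(L[...,2]-62)<4)&(abs(L[...,0])<30)&(L[...,1]<300)&(L[...,1]>-40);q=L[m]
print("tail",q[:,1].max())
for y0 in range(0,240,15):
    b=q[abs(q[:,1]-y0)<4]
    if len(b)>5: print(y0,len(b),b[:,0].min().round(1),b[:,0].max().round(1),np.median(b[:,2]).round(1))
g=cv2.cvtColor(im,cv2.COLOR_BGR2HSV)
m=((g[...,0]<6)|(g[...,0]>174))&(g[...,1]>170)&(g[...,2]>60)&(H[...,2]>85)&(H[...,2]<165)&(np.hypot(L[...,0],L[...,1])<135);b=H[m];print("red",len(b),b.min(0),b.max(0),np.median(b,0))
```

```text
t 15.4 p [532.2 210.5 292.6] x [ 0.004  0.004 -1.   ] yaw_y 0.157 F [ 1.1 -0.4 -0.9] gap 39.1 q [-1.39  0.24  1.12  1.61 -0.22  1.42 -0.09]
spanner_grip 0.64 315 254 [538.6 159.7  56. ] 0.3 103.7
spanner_jaw 0.7 313 336 [551.9  59.7  56. ] -2.5 2.8
nut_edge 0.5 338 336 [581.7  60.9  50. ] 27.1 -0.7
tail 233.52885964513476
15 261 -24.2 22.9 62.0
30 285 -24.0 22.7 61.8
45 130 -11.3 10.2 62.1
60 128 -11.1 10.1 61.8
75 137 -10.9 10.1 62.1
90 139 -10.7 10.0 62.0
105 149 -11.7 10.0 61.9
120 156 -11.5 9.9 61.9
135 150 -11.3 9.9 61.9
150 152 -11.1 9.8 61.9
165 167 -10.9 9.8 62.0
180 171 -11.7 9.7 62.5
195 180 -11.5 25.9 62.5
210 175 -11.3 9.6 62.5
225 196 -11.1 9.6 62.4Traceback (most recent call last):
  File "<stdin>", line 15, in <module>
    return umr_minimum(a, axis, None, out, keepdims, initial, where)
ValueError: zero-size array to reduction operation minimum which has no identity
```

View pics/w5.png

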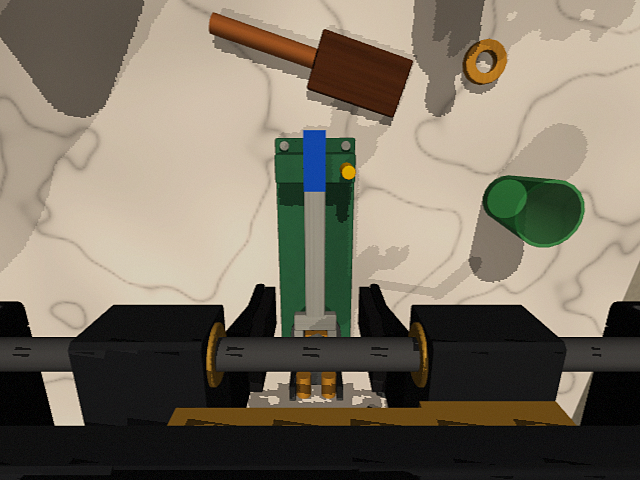

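Run:
```python
from m import *
import pickle
st()
cal=pickle.load(open("c1.pkl","rb"));im=cv2.imread("pics/w1.png");d=np.load("d1.npy");H=cloud("wrist",d,cal);g=cv2.cvtColor(im,cv2.COLOR_BGR2HSV)
m=((g[...,0]<6)|(g[...,0]>174))&(g[...,1]>150)&(np.hypot(H[...,0]-662,H[...,1]-58)<30)&(H[...,2]>90);b=H[m];print(len(b),b.min(0),b.max(0),(b.min(0)+b.max(0))/2)
plan([((664.8,107,200),0.0),((664.8,107,108),0.0)],step=42)
```

```text
t 15.65 p [530.3 209.2 287.8] x [-0.001 -0.001 -1.   ] yaw_y 0.158 F [-0.2 -0.1 -0.1] gap 39.4 q [-1.39  0.24  1.12  1.62 -0.22  1.42 -0.09]
506 [653.64550038  49.76889455 114.19751895] [673.42514701  68.85918421 158.12022707] [663.53532369  59.31403938 136.15887301]
1 [1.76, 2.34, 2.44] [0.032, 0.0, 0.0]
2 [1.76, 2.41, 2.36] [0.031, 0.0, 0.0]
3 [1.75, 2.49, 2.29] [0.032, 0.0, 0.0]
4 [1.76, 2.56, 2.21] [0.031, 0.001, 0.001]
5 [1.75, 2.62, 2.12] [0.032, 0.0, 0.0]
  -> [664.8 107.  200. ] [ 1.209  1.209 -1.21 ]
6 [3.07, 0.0, 0.0] [0.0, 0.0, 0.0]
7 [3.07, 0.0, 0.0] [0.0, 0.0, 0.0]
8 [3.06, 0.0, 0.0] [0.0, 0.0, 0.0]
  -> [664.8 107.  108. ] [ 1.209  1.209 -1.21 ]
```

>>> play_rows(
  targets=[
    {"linear": [1.76, 2.34, 2.44], "rot": [0.032, 0, 0], "fingers": 255},
    {"linear": [1.76, 2.41, 2.36], "rot": [0.031, 0, 0], "fingers": 255},
    {"linear": [1.76, 2.49, 2.29], "rot": [0.032, 0, 0], "fingers": 255},
    {"linear": [1.75, 2.56, 2.21], "rot": [0.031, 0, 0], "fingers": 255},
    {"linear": [1.75, 2.62, 2.12], "rot": [0.032, 0, 0], "fingers": 255},
    {"linear": [3.0, 0, 0], "rot": [0, 0, 0], "fingers": 255},
    {"linear": [3.0, 0, 0], "rot": [0, 0, 0], "fingers": 255},
    {"linear": [3.1, 0, 0], "rot": [0, 0, 0], "fingers": 255},
  ],
  grip_force=10,
)

```text
t: 16.45
ee_pos: [665.1, 105.6, 108.1]
tool_rot: [1.21, 1.208, -1.213]
wrist_force: [0.3, -0.0, -0.4]
finger_gap: 0.5
```

>>> play_rows(
  targets=[
    {"linear": [0, 0, 0], "rot": [0, 0, 0], "fingers": 255},
    {"linear": [0, 0, 0], "rot": [0, 0, 0], "fingers": 255},
    {"linear": [0, 0, 0.6], "rot": [0, 0, 0], "fingers": 255},
    {"linear": [0, 0, 0.6], "rot": [0, 0, 0], "fingers": 255},
    {"linear": [0, 0, 0.6], "rot": [0, 0, 0], "fingers": 255},
    {"linear": [0, 0, 0.5], "rot": [0, 0, 0], "fingers": 255},
    {"linear": [0, 0, 0], "rot": [0, 0, 0], "fingers": 255},
    {"linear": [0, 0, 0], "rot": [0, 0, 0], "fingers": 255},
  ],
)

```text
t: 17.25
ee_pos: [665.4, 84.9, 110.1]
tool_rot: [1.21, 1.209, -1.209]
wrist_force: [0.3, 0.4, -0.2]
finger_gap: 0.6
```

>>> play_rows(
  targets=[
    {"linear": [0, 0, 0.4], "rot": [0, 0, 0], "fingers": 255},
    {"linear": [0, 0, 0.4], "rot": [0, 0, 0], "fingers": 255},
    {"linear": [0, 0.086, 0.552], "rot": [0.05, 0, 0], "fingers": 255},
    {"linear": [0, 0.086, 0.552], "rot": [0.05, 0, 0], "fingers": 255},
    {"linear": [0, 0.086, 0.552], "rot": [0.05, 0, 0], "fingers": 255},
    {"linear": [0, 0.086, 0.552], "rot": [0.05, 0, 0], "fingers": 255},
    {"linear": [0, 0.086, 0.552], "rot": [0.05, 0, 0], "fingers": 255},
    {"linear": [0, 0, 0], "rot": [0, 0, 0], "fingers": 255},
  ],
)

```text
t: 18.05
ee_pos: [666.8, 49.3, 109.9]
tool_rot: [1.392, 1.081, -1.391]
wrist_force: [-0.8, 3.6, -0.5]
finger_gap: 0.4
```

```bash
cat >> m.py <<'E'
def lev():
    st();s=telemetry.observe();M=R.from_rotvec(s["tool_rot"]).as_matrix();v=s["ee_pos"][:2]-S
    print("radius along tool y",(v@M[:2,1]).round(1),"trail",(-v@M[:2,2]).round(1),"Fz(tool)",(s["wrist_force"]@M[:,2]).round(1),"Fy",(s["wrist_force"]@M[:,1]).round(1))
    r=np.hypot(*v);print("est lever ang rel rest",(np.arctan2(v[1],v[0])-np.arcsin(20/r)-a).round(3))
E
python3 -c "
from m import *
lev()"
```

```text
t 18.05 p [666.8  49.3 109.9] x [-0.     0.001 -1.   ] yaw_y -0.251 F [-0.8  3.6 -0.5] gap 0.4 q [-0.84  0.67  1.02  1.59 -0.59  1.22  0.05]
radius along tool y 110.5 trail 20.1 Fz(tool) -3.3 Fy -1.7
est lever ang rel rest -0.409
```

>>> play_rows(
  targets=[
    {"linear": [0, 0.086, 0.552], "rot": [0.05, 0, 0], "fingers": 255},
    {"linear": [0, 0.086, 0.552], "rot": [0.05, 0, 0], "fingers": 255},
    {"linear": [0, 0.086, 0.552], "rot": [0.05, 0, 0], "fingers": 255},
    {"linear": [0, 0.086, 0.552], "rot": [0.05, 0, 0], "fingers": 255},
    {"linear": [0, 0.086, 0.552], "rot": [0.05, 0, 0], "fingers": 255},
    {"linear": [0, 0.086, 0.552], "rot": [0.05, 0, 0], "fingers": 255},
    {"linear": [0, 0, 0], "rot": [0, 0, 0], "fingers": 255},
    {"linear": [0, 0, 0], "rot": [0, 0, 0], "fingers": 255},
  ],
)

```text
t: 18.85
ee_pos: [659.6, 17.1, 109.9]
tool_rot: [1.6, 0.899, -1.6]
wrist_force: [1.4, 3.3, -0.2]
finger_gap: 0.6
```

Run:
```python
from m import *
lev()
im,d=vision.camera("scene");cv2.imwrite('pics/s6.png',cv2.resize(im[220:350,280:470],None,fx=4,fy=4))
```

```text
t 18.85 p [659.6  17.1 109.9] x [-0.  0. -1.] yaw_y -0.547 F [ 1.4  3.3 -0.2] gap 0.6 q [-0.84  0.69  1.09  1.62 -0.64  1.23 -0.17]
radius along tool y 110.5 trail 20.2 Fz(tool) -3.5 Fy -0.5
est lever ang rel rest -0.704
```

View pics/s6.png

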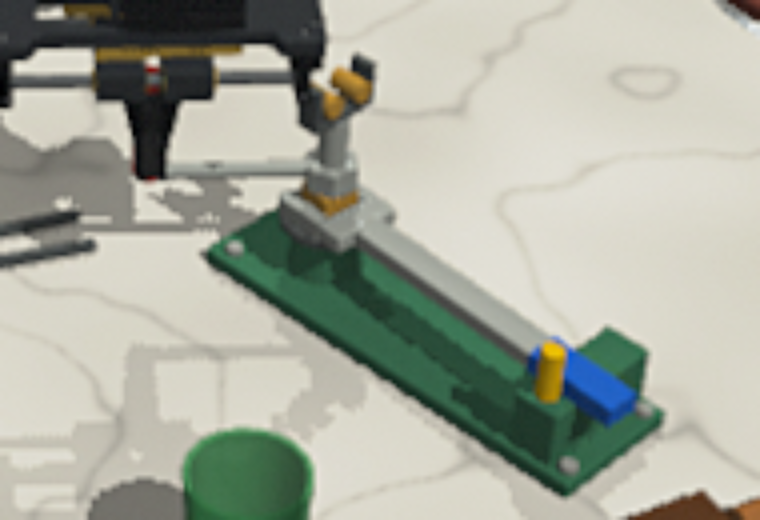

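>>> play_rows(
  targets=[
    {"linear": [0, 0.086, 0.552], "rot": [0.05, 0, 0], "fingers": 255},
    {"linear": [0, 0.086, 0.552], "rot": [0.05, 0, 0], "fingers": 255},
    {"linear": [0, 0.086, 0.552], "rot": [0.05, 0, 0], "fingers": 255},
    {"linear": [0, 0.086, 0.552], "rot": [0.05, 0, 0], "fingers": 255},
    {"linear": [0, 0.086, 0.552], "rot": [0.05, 0, 0], "fingers": 255},
    {"linear": [0, 0, 0], "rot": [0, 0, 0], "fingers": 255},
    {"linear": [0, 0, 0], "rot": [0, 0, 0], "fingers": 255},
    {"linear": [0, 0, 0], "rot": [0, 0, 0], "fingers": 255},
  ],
)

```text
t: 19.7
ee_pos: [646.4, -7.6, 110.0]
tool_rot: [1.769, 0.719, -1.769]
wrist_force: [0.6, 3.8, -0.8]
finger_gap: 0.9
```

```bash
python3 -c "
from m import *
lev()"
```

```text
t 19.7 p [646.4  -7.6 110. ] x [ 0.  0. -1.] yaw_y -0.798 F [ 0.6  3.8 -0.8] gap 0.9 q [-0.85  0.7   1.15  1.66 -0.67  1.24 -0.35]
radius along tool y 110.5 trail 20.3 Fz(tool) -3.1 Fy -2.3
est lever ang rel rest -0.955
```

>>> play_rows(
  targets=[
    {"linear": [0, 0.038, 0.22], "rot": [0.02, 0, 0], "fingers": 255},
    {"linear": [0, 0.038, 0.22], "rot": [0.02, 0, 0], "fingers": 255},
    {"linear": [0, 0.038, 0.22], "rot": [0.02, 0, 0], "fingers": 255},
    {"linear": [0, 0.038, 0.22], "rot": [0.02, 0, 0], "fingers": 255},
    {"linear": [0, 0.038, 0.22], "rot": [0.02, 0, 0], "fingers": 255},
    {"linear": [0, 0, 0], "rot": [0, 0, 0], "fingers": 255},
    {"linear": [0, 0, 0], "rot": [0, 0, 0], "fingers": 255},
    {"linear": [0, 0, 0], "rot": [0, 0, 0], "fingers": 255},
  ],
)

```text
t: 20.5
ee_pos: [639.7, -16.1, 110.0]
tool_rot: [1.834, 0.641, -1.833]
wrist_force: [2.6, 5.5, -1.2]
finger_gap: 0.4
```

```bash
python3 -c "
from m import *
lev()"
```

```text
t 20.5 p [639.7 -16.1 110. ] x [ 0.  0. -1.] yaw_y -0.899 F [ 2.6  5.5 -1.2] gap 0.4 q [-0.86  0.7   1.18  1.67 -0.68  1.24 -0.42]
radius along tool y 110.3 trail 20.8 Fz(tool) -5.4 Fy -2.6
est lever ang rel rest -1.051
```

Force is rising; smaller steps (about 1 mm), reading after each call.

>>> play_rows(
  targets=[
    {"linear": [0, 0.02, 0.11], "rot": [0.01, 0, 0], "fingers": 255},
    {"linear": [0, 0.02, 0.11], "rot": [0.01, 0, 0], "fingers": 255},
    {"linear": [0, 0.02, 0.11], "rot": [0.01, 0, 0], "fingers": 255},
    {"linear": [0, 0, 0], "rot": [0, 0, 0], "fingers": 255},
    {"linear": [0, 0, 0], "rot": [0, 0, 0], "fingers": 255},
    {"linear": [0, 0, 0], "rot": [0, 0, 0], "fingers": 255},
    {"linear": [0, 0, 0], "rot": [0, 0, 0], "fingers": 255},
    {"linear": [0, 0, 0], "rot": [0, 0, 0], "fingers": 255},
  ],
)

```text
t: 21.3
ee_pos: [637.6, -18.4, 110.0]
tool_rot: [1.853, 0.617, -1.852]
wrist_force: [3.4, 6.6, -2.0]
finger_gap: 0.6
```

```bash
python3 -c "
from m import *
lev()"
```

```text
t 21.3 p [637.6 -18.4 110. ] x [ 0.001  0.001 -1.   ] yaw_y -0.929 F [ 3.4  6.6 -2. ] gap 0.6 q [-0.86  0.7   1.19  1.68 -0.69  1.24 -0.44]
radius along tool y 110.2 trail 21.0 Fz(tool) -6.7 Fy -3.3
est lever ang rel rest -1.079
```

>>> play_rows(
  targets=[
    {"linear": [0, 0.02, 0.11], "rot": [0.01, 0, 0], "fingers": 255},
    {"linear": [0, 0.02, 0.11], "rot": [0.01, 0, 0], "fingers": 255},
    {"linear": [0, 0.02, 0.11], "rot": [0.01, 0, 0], "fingers": 255},
    {"linear": [0, 0, 0], "rot": [0, 0, 0], "fingers": 255},
    {"linear": [0, 0, 0], "rot": [0, 0, 0], "fingers": 255},
    {"linear": [0, 0, 0], "rot": [0, 0, 0], "fingers": 255},
    {"linear": [0, 0, 0], "rot": [0, 0, 0], "fingers": 255},
    {"linear": [0, 0, 0], "rot": [0, 0, 0], "fingers": 255},
  ],
)

```text
t: 22.1
ee_pos: [635.4, -20.8, 110.0]
tool_rot: [1.873, 0.592, -1.871]
wrist_force: [2.9, 5.4, -0.6]
finger_gap: 0.3
```

```bash
python3 -c "
from m import *
lev()"
```

```text
t 22.1 p [635.4 -20.8 110. ] x [ 0.001  0.001 -1.   ] yaw_y -0.959 F [ 2.9  5.4 -0.6] gap 0.3 q [-0.86  0.7   1.2   1.69 -0.69  1.24 -0.46]
radius along tool y 110.2 trail 21.0 Fz(tool) -5.4 Fy -2.8
est lever ang rel rest -1.108
```

>>> play_rows(
  targets=[
    {"linear": [0, 0.02, 0.11], "rot": [0.01, 0, 0], "fingers": 255},
    {"linear": [0, 0.02, 0.11], "rot": [0.01, 0, 0], "fingers": 255},
    {"linear": [0, 0.02, 0.11], "rot": [0.01, 0, 0], "fingers": 255},
    {"linear": [0, 0.02, 0.11], "rot": [0.01, 0, 0], "fingers": 255},
    {"linear": [0, 0, 0], "rot": [0, 0, 0], "fingers": 255},
    {"linear": [0, 0, 0], "rot": [0, 0, 0], "fingers": 255},
    {"linear": [0, 0, 0], "rot": [0, 0, 0], "fingers": 255},
    {"linear": [0, 0, 0], "rot": [0, 0, 0], "fingers": 255},
  ],
)

```text
t: 22.9
ee_pos: [632.2, -23.9, 110.0]
tool_rot: [1.898, 0.559, -1.896]
wrist_force: [2.5, 5.6, -1.7]
finger_gap: 0.5
```

```bash
python3 -c "
from m import *
lev()"
```

```text
t 22.9 p [632.2 -23.9 110. ] x [ 0.001  0.001 -1.   ] yaw_y -0.999 F [ 2.5  5.6 -1.7] gap 0.5 q [-0.87  0.71  1.21  1.69 -0.7   1.24 -0.49]
radius along tool y 110.2 trail 21.1 Fz(tool) -5.1 Fy -3.4
est lever ang rel rest -1.148
```

>>> play_rows(
  targets=[
    {"linear": [0, 0.02, 0.11], "rot": [0.01, 0, 0], "fingers": 255},
    {"linear": [0, 0.02, 0.11], "rot": [0.01, 0, 0], "fingers": 255},
    {"linear": [0, 0.02, 0.11], "rot": [0.01, 0, 0], "fingers": 255},
    {"linear": [0, 0, 0], "rot": [0, 0, 0], "fingers": 255},
    {"linear": [0, 0, 0], "rot": [0, 0, 0], "fingers": 255},
    {"linear": [0, 0, 0], "rot": [0, 0, 0], "fingers": 255},
    {"linear": [0, 0, 0], "rot": [0, 0, 0], "fingers": 255},
    {"linear": [0, 0, 0], "rot": [0, 0, 0], "fingers": 255},
  ],
)

```text
t: 23.7
ee_pos: [629.7, -26.2, 110.0]
tool_rot: [1.916, 0.533, -1.915]
wrist_force: [3.3, 5.8, -1.8]
finger_gap: 0.6
```

Run:
```python
from m import *
lev()
im,d=vision.camera("top");cal=vision.get_calibration("top");H=cloud("top",d,cal);L=np.stack([(H[...,:2]-S)@X,(H[...,:2]-S)@Y,H[...,2]],-1)
m=(abs(L[...,2]-62)<5)&(abs(L[...,0])<45)&(L[...,1]>70)&(L[...,1]<170);q=L[m];print("spanner line",len(q),np.polyfit(q[:,1],q[:,0],1))
im,d=vision.camera("scene");cv2.imwrite('pics/s7.png',cv2.resize(im[220:350,280:470],None,fx=4,fy=4))
```

```text
t 23.7 p [629.7 -26.2 110. ] x [ 0.001  0.001 -1.   ] yaw_y -1.029 F [ 3.3  5.8 -1.8] gap 0.6 q [-0.87  0.71  1.22  1.7  -0.7   1.24 -0.51]
radius along tool y 110.2 trail 21.1 Fz(tool) -5.8 Fy -3.2
est lever ang rel rest -1.178
spanner line 47 [ -0.55794042 104.96852009]
```

>>> play_rows(
  targets=[
    {"linear": [0, 0.02, 0.11], "rot": [0.01, 0, 0], "fingers": 255},
    {"linear": [0, 0.02, 0.11], "rot": [0.01, 0, 0], "fingers": 255},
    {"linear": [0, 0.02, 0.11], "rot": [0.01, 0, 0], "fingers": 255},
    {"linear": [0, 0, 0], "rot": [0, 0, 0], "fingers": 255},
    {"linear": [0, 0, 0], "rot": [0, 0, 0], "fingers": 255},
    {"linear": [0, 0, 0], "rot": [0, 0, 0], "fingers": 255},
    {"linear": [0, 0, 0], "rot": [0, 0, 0], "fingers": 255},
    {"linear": [0, 0, 0], "rot": [0, 0, 0], "fingers": 255},
  ],
)

```text
t: 24.6
ee_pos: [627.2, -28.3, 110.0]
tool_rot: [1.935, 0.507, -1.933]
wrist_force: [3.6, 6.9, -2.0]
finger_gap: 0.6
```

```bash
cat >> m.py <<'E'
def span():
    cal=vision.get_calibration("scene");im,d=vision.camera("scene");H=cloud("scene",d,cal);L=np.stack([(H[...,:2]-S)@X,(H[...,:2]-S)@Y,H[...,2]],-1)
    m=(abs(L[...,2]-62)<3)&(abs(L[...,0])<40)&(L[...,1]>40)&(L[...,1]<185);q=L[m]
    r=cv2.fitLine(q[:,:2].astype(np.float32),cv2.DIST_HUBER,0,.01,.01).ravel();print("spanner pts",len(q),"dir",r[:2],"slope x/y",r[0]/r[1],"x at y=0",r[2]-r[3]*r[0]/r[1]);return im
E
python3 - <<'E'
from m import *
lev();span()
E
```

```text
t 24.6 p [627.2 -28.3 110. ] x [ 0.001  0.001 -1.   ] yaw_y -1.058 F [ 3.6  6.9 -2. ] gap 0.6 q [-0.87  0.71  1.23  1.71 -0.7   1.25 -0.54]
radius along tool y 110.1 trail 21.2 Fz(tool) -6.5 Fy -4.3
est lever ang rel rest -1.207
spanner pts 362 dir [0.09277307 0.9956873 ] slope x/y 0.093174905 x at y=0 -1.6991415
```

>>> play_rows(
  targets=[
    {"linear": [0, 0.02, 0.11], "rot": [0.01, 0, 0], "fingers": 255},
    {"linear": [0, 0.02, 0.11], "rot": [0.01, 0, 0], "fingers": 255},
    {"linear": [0, 0.02, 0.11], "rot": [0.01, 0, 0], "fingers": 255},
    {"linear": [0, 0.02, 0.11], "rot": [0.01, 0, 0], "fingers": 255},
    {"linear": [0, 0, 0], "rot": [0, 0, 0], "fingers": 255},
    {"linear": [0, 0, 0], "rot": [0, 0, 0], "fingers": 255},
    {"linear": [0, 0, 0], "rot": [0, 0, 0], "fingers": 255},
    {"linear": [0, 0, 0], "rot": [0, 0, 0], "fingers": 255},
  ],
)

```text
t: 25.45
ee_pos: [623.8, -31.1, 110.0]
tool_rot: [1.959, 0.472, -1.957]
wrist_force: [2.9, 5.6, -2.4]
finger_gap: 0.3
```

```bash
python3 -c "
from m import *
lev();span()"
```

```text
t 25.45 p [623.8 -31.1 110. ] x [ 0.001  0.001 -1.   ] yaw_y -1.098 F [ 2.9  5.6 -2.4] gap 0.3 q [-0.88  0.71  1.24  1.72 -0.71  1.25 -0.56]
radius along tool y 110.1 trail 21.2 Fz(tool) -5.1 Fy -3.7
est lever ang rel rest -1.247
spanner pts 370 dir [0.08900622 0.99603105] slope x/y 0.089360885 x at y=0 -1.2493019
```

>>> play_rows(
  targets=[
    {"linear": [0, 0.02, 0.11], "rot": [0.01, 0, 0], "fingers": 255},
    {"linear": [0, 0.02, 0.11], "rot": [0.01, 0, 0], "fingers": 255},
    {"linear": [0, 0.02, 0.11], "rot": [0.01, 0, 0], "fingers": 255},
    {"linear": [0, 0, 0], "rot": [0, 0, 0], "fingers": 255},
    {"linear": [0, 0, 0], "rot": [0, 0, 0], "fingers": 255},
    {"linear": [0, 0, 0], "rot": [0, 0, 0], "fingers": 255},
    {"linear": [0, 0, 0], "rot": [0, 0, 0], "fingers": 255},
    {"linear": [0, 0, 0], "rot": [0, 0, 0], "fingers": 255},
  ],
)

```text
t: 26.3
ee_pos: [621.2, -33.1, 110.0]
tool_rot: [1.978, 0.445, -1.975]
wrist_force: [4.2, 5.8, -0.9]
finger_gap: 0.6
```

```bash
python3 -c "
from m import *
lev()"
```

```text
t 26.3 p [621.2 -33.1 110. ] x [ 0.001  0.001 -1.   ] yaw_y -1.128 F [ 4.2  5.8 -0.9] gap 0.6 q [-0.88  0.71  1.25  1.72 -0.71  1.25 -0.59]
radius along tool y 110.1 trail 21.3 Fz(tool) -6.3 Fy -3.5
est lever ang rel rest -1.276
```

>>> play_rows(
  targets=[
    {"linear": [0, 0.02, 0.11], "rot": [0.01, 0, 0], "fingers": 255},
    {"linear": [0, 0.02, 0.11], "rot": [0.01, 0, 0], "fingers": 255},
    {"linear": [0, 0.02, 0.11], "rot": [0.01, 0, 0], "fingers": 255},
    {"linear": [0, 0, 0], "rot": [0, 0, 0], "fingers": 255},
    {"linear": [0, 0, 0], "rot": [0, 0, 0], "fingers": 255},
    {"linear": [0, 0, 0], "rot": [0, 0, 0], "fingers": 255},
    {"linear": [0, 0, 0], "rot": [0, 0, 0], "fingers": 255},
    {"linear": [0, 0, 0], "rot": [0, 0, 0], "fingers": 255},
  ],
)

```text
t: 27.1
ee_pos: [618.4, -35.0, 110.0]
tool_rot: [1.996, 0.418, -1.993]
wrist_force: [3.7, 5.4, -2.5]
finger_gap: 0.7
```

```bash
python3 -c "
from m import *
lev();span()"
```

```text
t 27.1 p [618.4 -35.  110. ] x [ 0.001  0.001 -1.   ] yaw_y -1.158 F [ 3.7  5.4 -2.5] gap 0.7 q [-0.89  0.71  1.26  1.73 -0.72  1.25 -0.61]
radius along tool y 110.1 trail 21.3 Fz(tool) -5.5 Fy -3.4
est lever ang rel rest -1.306
spanner pts 374 dir [0.08080065 0.99673027] slope x/y 0.08106571 x at y=0 0.7012453
```

>>> play_rows(
  targets=[
    {"linear": [0, 0.02, 0.11], "rot": [0.01, 0, 0], "fingers": 255},
    {"linear": [0, 0.02, 0.11], "rot": [0.01, 0, 0], "fingers": 255},
    {"linear": [0, 0, 0], "rot": [0, 0, 0], "fingers": 255},
    {"linear": [0, 0, 0], "rot": [0, 0, 0], "fingers": 255},
    {"linear": [0, 0, 0], "rot": [0, 0, 0], "fingers": 255},
    {"linear": [0, 0, 0], "rot": [0, 0, 0], "fingers": 255},
    {"linear": [0, 0, 0], "rot": [0, 0, 0], "fingers": 255},
    {"linear": [0, 0, 0], "rot": [0, 0, 0], "fingers": 255},
  ],
)

```text
t: 27.95
ee_pos: [616.6, -36.3, 110.0]
tool_rot: [2.008, 0.399, -2.005]
wrist_force: [4.0, 5.1, -1.9]
finger_gap: 0.2
```

```bash
python3 -c "
from m import *
lev();im=span();cv2.imwrite('pics/s8.png',cv2.resize(im[230:340,300:460],None,fx=5,fy=5,interpolation=cv2.INTER_CUBIC))"
```

```text
t 27.95 p [616.6 -36.3 110. ] x [ 0.001  0.001 -1.   ] yaw_y -1.178 F [ 4.   5.1 -1.9] gap 0.2 q [-0.89  0.71  1.26  1.73 -0.72  1.25 -0.62]
radius along tool y 110.1 trail 21.3 Fz(tool) -5.7 Fy -3.2
est lever ang rel rest -1.325
spanner pts 367 dir [0.08843829 0.99608165] slope x/y 0.088786185 x at y=0 -1.1431789
```

View pics/s8.png

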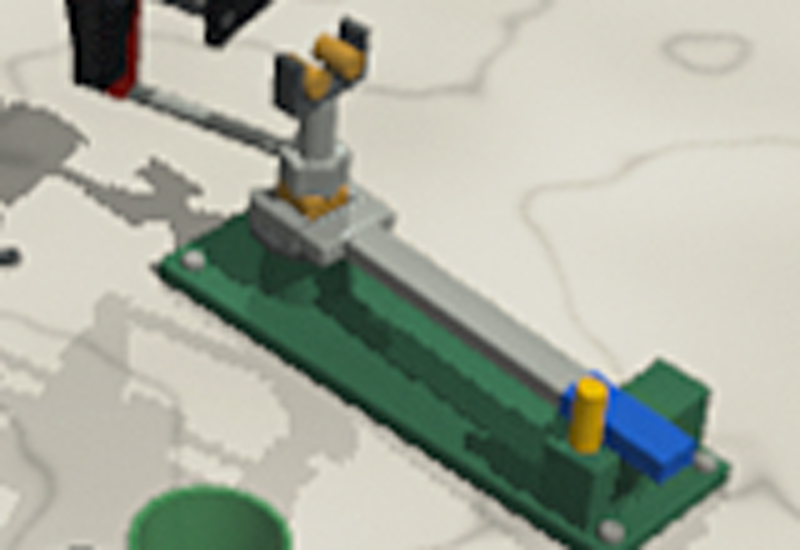

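>>> play_rows(
  targets=[
    {"linear": [0, 0.02, 0.11], "rot": [0.01, 0, 0], "fingers": 255},
    {"linear": [0, 0.02, 0.11], "rot": [0.01, 0, 0], "fingers": 255},
    {"linear": [0, 0.02, 0.11], "rot": [0.01, 0, 0], "fingers": 255},
    {"linear": [0, 0, 0], "rot": [0, 0, 0], "fingers": 255},
    {"linear": [0, 0, 0], "rot": [0, 0, 0], "fingers": 255},
    {"linear": [0, 0, 0], "rot": [0, 0, 0], "fingers": 255},
    {"linear": [0, 0, 0], "rot": [0, 0, 0], "fingers": 255},
    {"linear": [0, 0, 0], "rot": [0, 0, 0], "fingers": 255},
  ],
)

```text
t: 28.8
ee_pos: [614.5, -37.6, 110.1]
tool_rot: [2.026, 0.372, -2.021]
wrist_force: [6.8, 6.6, -3.2]
finger_gap: 0.6
```

```bash
python3 -c "
from m import *
lev();span()"
```

```text
t 28.8 p [614.5 -37.6 110.1] x [ 0.002  0.001 -1.   ] yaw_y -1.208 F [ 6.8  6.6 -3.2] gap 0.6 q [-0.89  0.71  1.27  1.74 -0.72  1.25 -0.65]
radius along tool y 109.9 trail 22.1 Fz(tool) -8.7 Fy -3.8
est lever ang rel rest -1.348
spanner pts 368 dir [0.08750886 0.9961637 ] slope x/y 0.087845854 x at y=0 -0.9929352
```

>>> play_rows(
  targets=[
    {"linear": [0, 0.01, 0.1], "rot": [0.005, 0, 0], "fingers": 255},
    {"linear": [0, 0, 0], "rot": [0, 0, 0], "fingers": 255},
    {"linear": [0, 0, 0], "rot": [0, 0, 0], "fingers": 255},
    {"linear": [0, 0, 0], "rot": [0, 0, 0], "fingers": 255},
    {"linear": [0, 0, 0], "rot": [0, 0, 0], "fingers": 255},
    {"linear": [0, 0, 0], "rot": [0, 0, 0], "fingers": 255},
    {"linear": [0, 0, 0], "rot": [0, 0, 0], "fingers": 255},
    {"linear": [0, 0, 0], "rot": [0, 0, 0], "fingers": 255},
  ],
)

```text
t: 29.65
ee_pos: [613.9, -37.9, 110.2]
tool_rot: [2.03, 0.367, -2.023]
wrist_force: [9.1, 6.8, -4.3]
finger_gap: 0.6
```

```bash
python3 -c "
from m import *
lev()"
```

```text
t 29.65 p [613.9 -37.9 110.2] x [ 0.003  0.001 -1.   ] yaw_y -1.213 F [ 9.1  6.8 -4.3] gap 0.6 q [-0.9   0.71  1.27  1.74 -0.72  1.25 -0.65]
radius along tool y 109.9 trail 22.0 Fz(tool) -10.9 Fy -3.2
est lever ang rel rest -1.354
```

>>> play_rows(
  targets=[
    {"linear": [0, 0.01, 0.1], "rot": [0, 0, 0], "fingers": 255},
    {"linear": [0, 0, 0], "rot": [0, 0, 0], "fingers": 255},
    {"linear": [0, 0, 0], "rot": [0, 0, 0], "fingers": 255},
    {"linear": [0, 0, 0], "rot": [0, 0, 0], "fingers": 255},
    {"linear": [0, 0, 0], "rot": [0, 0, 0], "fingers": 255},
    {"linear": [0, 0, 0], "rot": [0, 0, 0], "fingers": 255},
    {"linear": [0, 0, 0], "rot": [0, 0, 0], "fingers": 255},
    {"linear": [0, 0, 0], "rot": [0, 0, 0], "fingers": 255},
  ],
)

```text
t: 30.45
ee_pos: [613.2, -38.2, 110.2]
tool_rot: [2.03, 0.368, -2.023]
wrist_force: [8.8, 7.4, -4.2]
finger_gap: 0.4
```

```bash
python3 -c "
from m import *
lev();span()"
```

```text
t 30.45 p [613.2 -38.2 110.2] x [ 0.003  0.001 -1.   ] yaw_y -1.212 F [ 8.8  7.4 -4.2] gap 0.4 q [-0.9   0.71  1.27  1.74 -0.72  1.24 -0.65]
radius along tool y 109.9 trail 21.2 Fz(tool) -10.9 Fy -3.9
est lever ang rel rest -1.361
spanner pts 360 dir [0.08283704 0.9965631 ] slope x/y 0.08312272 x at y=0 -1.0139933
```

>>> play_rows(
  targets=[
    {"linear": [0, 0.02, 0.12], "rot": [0.01, 0, 0], "fingers": 255},
    {"linear": [0, 0, 0], "rot": [0, 0, 0], "fingers": 255},
    {"linear": [0, 0, 0], "rot": [0, 0, 0], "fingers": 255},
    {"linear": [0, 0, 0], "rot": [0, 0, 0], "fingers": 255},
    {"linear": [0, 0, 0], "rot": [0, 0, 0], "fingers": 255},
    {"linear": [0, 0, 0], "rot": [0, 0, 0], "fingers": 255},
    {"linear": [0, 0, 0], "rot": [0, 0, 0], "fingers": 255},
    {"linear": [0, 0, 0], "rot": [0, 0, 0], "fingers": 255},
  ],
)

```text
t: 31.3
ee_pos: [612.4, -38.6, 110.2]
tool_rot: [2.036, 0.358, -2.028]
wrist_force: [10.7, 7.4, -4.8]
finger_gap: 0.8
```

```bash
python3 -c "
from m import *
lev();span()"
```

```text
t 31.3 p [612.4 -38.6 110.2] x [ 0.004  0.001 -1.   ] yaw_y -1.222 F [10.7  7.4 -4.8] gap 0.8 q [-0.9   0.71  1.28  1.75 -0.72  1.24 -0.66]
radius along tool y 109.8 trail 21.4 Fz(tool) -12.6 Fy -3.3
est lever ang rel rest -1.368
spanner pts 368 dir [0.07408817 0.9972517 ] slope x/y 0.07429235 x at y=0 0.44609928
```

>>> play_rows(
  targets=[
    {"linear": [0, 0.01, 0.1], "rot": [0.005, 0, 0], "fingers": 255},
    {"linear": [0, 0, 0], "rot": [0, 0, 0], "fingers": 255},
    {"linear": [0, 0, 0], "rot": [0, 0, 0], "fingers": 255},
    {"linear": [0, 0, 0], "rot": [0, 0, 0], "fingers": 255},
    {"linear": [0, 0, 0], "rot": [0, 0, 0], "fingers": 255},
    {"linear": [0, 0, 0], "rot": [0, 0, 0], "fingers": 255},
    {"linear": [0, 0, 0], "rot": [0, 0, 0], "fingers": 255},
    {"linear": [0, 0, 0], "rot": [0, 0, 0], "fingers": 255},
  ],
)

```text
t: 32.15
ee_pos: [611.9, -38.9, 110.3]
tool_rot: [2.039, 0.354, -2.03]
wrist_force: [12.6, 7.3, -5.0]
finger_gap: 0.4
```

```bash
python3 -c "
from m import *
lev()"
```

```text
t 32.15 p [611.9 -38.9 110.3] x [ 0.005  0.001 -1.   ] yaw_y -1.227 F [12.6  7.3 -5. ] gap 0.4 q [-0.9   0.71  1.28  1.75 -0.72  1.24 -0.66]
radius along tool y 109.8 trail 21.3 Fz(tool) -14.3 Fy -2.6
est lever ang rel rest -1.374
```

>>> play_rows(
  targets=[
    {"linear": [0, 0, -0.3], "rot": [0, 0, 0], "fingers": 255},
    {"linear": [0, 0, -0.5], "rot": [0, 0, 0], "fingers": 255},
    {"linear": [0, 0, -1.0], "rot": [0, 0, 0], "fingers": 255},
    {"linear": [0, 0, -1.0], "rot": [0, 0, 0], "fingers": 255},
    {"linear": [-2.0, 0, 0], "rot": [0, 0, 0], "fingers": 255},
    {"linear": [-4.0, 0, 0], "rot": [0, 0, 0], "fingers": 255},
    {"linear": [-4.5, 0, -3.0], "rot": [0, 0, 0], "fingers": 255},
    {"linear": [-3.0, 0, -3.0], "rot": [0, 0, 0], "fingers": 255},
  ],
)

```text
t: 32.95
ee_pos: [690.4, -13.4, 246.4]
tool_rot: [2.04, 0.347, -2.034]
wrist_force: [1.1, -0.1, -0.5]
finger_gap: 0.7
```

Run:
```python
from m import *
st();im=span()
cal=vision.get_calibration("wrist");w,d=vision.camera("wrist");H=cloud("wrist",d,cal);g=cv2.cvtColor(w,cv2.COLOR_BGR2HSV)
for nm,cam,img,HH in (("wrist","wrist",w,H),("scene","scene",None,None)):
    if HH is None:
        c=vision.get_calibration("scene");img,dd=vision.camera("scene");HH=cloud("scene",dd,c)
    g=cv2.cvtColor(img,cv2.COLOR_BGR2HSV);r=np.hypot(HH[...,0]-S[0],HH[...,1]-S[1])
    m=((g[...,0]<6)|(g[...,0]>174))&(g[...,1]>150)&(abs(r-110)<18)&(HH[...,2]>90)&(HH[...,2]<160);b=HH[m]
    if len(b):
        q=(b.min(0)+b.max(0))/2;print(nm,len(b),q,"ang rel rest",np.arctan2(q[1]-S[1],q[0]-S[0])-a)
    for n,z in (("nut_edge",50),("spanner_jaw",56),("spanner_grip",56),("lever_grip",115)):
        for k in vision.landmark_of(n,cam)[:1]:
            p=px2w(cam,k["xy"][0]*640,k["xy"][1]*480,z);v=p[:2]-S;print(nm,n,round(k["confidence"],2),(v@X).round(1),(v@Y).round(1))
cv2.imwrite("pics/w9.png",w)
cv2.imwrite('pics/s9.png',np.vstack([cv2.resize(im[220:350,280:470],(760,520))]))
```

```text
t 32.95 p [690.4 -13.4 246.4] x [ 0.003 -0.001 -1.   ] yaw_y -1.232 F [ 1.1 -0.1 -0.5] gap 0.7 q [-0.79  0.72  1.28  1.38 -0.68  1.53 -0.8 ]
spanner pts 357 dir [0.06527877 0.99786705] slope x/y 0.0654183 x at y=0 1.6019807
wrist 46 [598.51006118 -45.34401463 124.84021192] ang rel rest -1.3272133019726522
wrist spanner_grip 0.74 7.9 99.6
scene 155 [599.16934807 -40.01845823 124.14055219] ang rel rest -1.302030955194383
scene nut_edge 0.78 40.1 0.5
scene spanner_jaw 0.78 -0.7 3.1
scene spanner_grip 0.75 4.7 113.3
scene lever_grip 0.67 18.6 -99.2
```

View pics/s9.png

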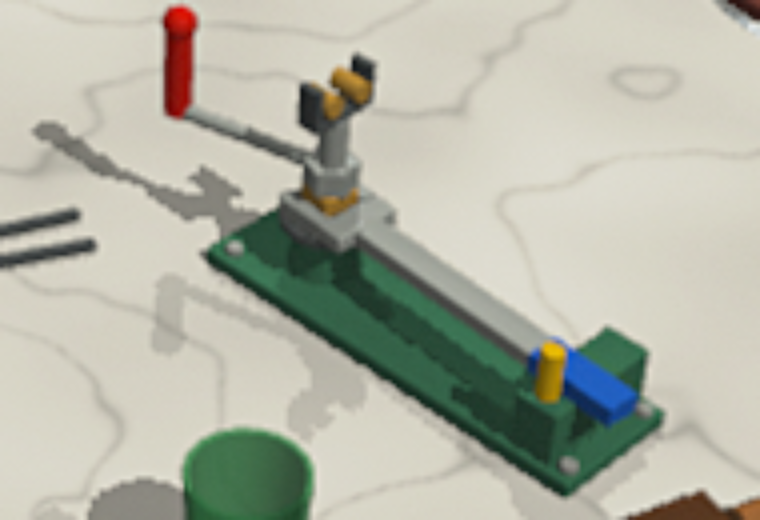

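>>> play_rows(
  targets=[
    {"linear": [0, 0, 0], "rot": [0, 0, 0], "fingers": 255},
    {"linear": [0, 0, 0], "rot": [0, 0, 0], "fingers": 255},
    {"linear": [0, 0, 0], "rot": [0, 0, 0], "fingers": 255},
    {"linear": [0, 0, 0], "rot": [0, 0, 0], "fingers": 255},
    {"linear": [0, 0, 0], "rot": [0, 0, 0], "fingers": 255},
    {"linear": [0, 0, 0], "rot": [0, 0, 0], "fingers": 255},
    {"linear": [0, 0, 0], "rot": [0, 0, 0], "fingers": 255},
    {"linear": [0, 0, 0], "rot": [0, 0, 0], "fingers": 255},
  ],
)

```text
t: 34.3
ee_pos: [690.0, -12.3, 241.6]
tool_rot: [2.036, 0.35, -2.036]
wrist_force: [0.4, -0.0, 0.2]
finger_gap: 0.4
```

```bash
python3 -c "
from m import *
st();print(ctrl.hand_in())"
```

```text
t 34.3 p [690.  -12.3 241.6] x [-0. -0. -1.] yaw_y -1.23 F [ 0.4 -0.   0.2] gap 0.4 q [-0.79  0.72  1.27  1.38 -0.69  1.52 -0.8 ]
the job is handed in; nothing more can be done
None
```

I slid the spanner onto the brass nut until about 4 N of contact showed it was seated, and let it go. I then pushed the red lever clockwise until it came up firm. I handed the job in at 34 s of the 72 s allowed; hand-in gives no verdict.

**Tightening:** The lever swung at about 3–7 N. In the last few millimetres the force rose from 8.7 to 14.3 N, and I stopped there, well under the 25 N limit.

**Spanner:** After release its top measured 62 mm above the bench, flat on flange and ledge. At the end its handle leans on the yellow pin, turned about 0.07–0.09 rad. The scene camera put the jaw about 3 mm from the nut's centre.

**Lever:** It ended about 1.30–1.37 rad clockwise of the rest's x axis, depending on the measurement. That fits the firm end (1.15 rad from the nut) if the nut turned about 0.16–0.2 rad in its play.

**Robot and bystanders:** The robot stood clear with no contact force at the end. In the last picture the bystanders in view looked undisturbed; I did not measure whether any of them moved.

**Uncertain:** I never measured the nut's own turn. I inferred it from the spanner and lever angles, and the failure limit is 0.3 rad. The network's last `nut_edge` reading (40 mm from the axis instead of 30 mm) was wrong, so I ignored it.

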